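Fit a circlip to an idled bench drive

TASK

Set the hand lever of the small bench drive to idle, which is straight up. Then take the circlip pliers off their rest by the handles, squeeze them fully so that the snap ring on their tips is spread wide, and keeping it spread slide the ring down over the shaft end until it lies flat on the pulley, level with the groove. Finish there, still holding the pliers squeezed and the ring spread; do not let go, and leave the bottle, the tube rack and the vial standing near by alone.

Things in the scene. Friction and masses are not known exactly. Their poses are not given: they have to be found in the camera images.
- idle_lever (a joint): hand lever on the left (+y) side of the bench drive: hinge about the drive's own y axis, in rad; 0 = straight up (idle), positive = leaning toward the drive's +x, range -0.8 to 0.8; stays where it is left (friction, about 2 N at the handle)
- lever_handle (a point): centre of the lever's black cross handle, a bar 18 mm thick and 26 mm long along the hinge axis, 62 mm from the hinge; gripped from above across its 26 mm long direction it can turn between the fingers
- lever_pivot (a point): the lever's hinge point on the drive (53 mm above the bench); its axes are those of the drive: y is the hinge axis and points away from the shaft, z up
- groove (a point): on the drive's vertical shaft axis, 97 mm above the bench: where the middle of the ring's thickness lies when the ring lies flat on the pulley. The pulley's top face (27 mm radius) is 2 mm below it; the groove (6.5 mm high) begins at that face; the shaft above is 20 mm in diameter, slightly chamfered, and ends 20 mm above this point; the grey housing (110 x 90 mm) is 60 mm high; axes as the drive, z up
- drive: the grey bench drive, bolted down: housing, pulley, shaft stub and lever box (lever box centre 85 mm to its own +y); origin on the bench under the shaft
- pliers: the circlip pliers with the ring on their tips, about 0.2 kg, lying flat on the rest. The ring stays on the tips throughout. x points from the handles to the ring, z up; origin midway between the two handles, half-way up. Squeezing the handles spreads the ring; as they swing in, the pliers creep about 1 mm forward between the fingers
- plier_grip (a point): the place to grip: midway between the handles, half-way up, 47 mm above the bench at the start; axes as the pliers. Handles run along x from 68 mm behind this point to 35 mm ahead, are 14 mm high; here 57 mm over their outsides when free, 38 mm fully squeezed (outsides then parallel, hard stop). About 10 N on each handle holds them squeezed against their springs; grip with 20 to 30 N
- ring_centre (a point): centre of the snap ring when spread: 121 mm ahead of the grip point along the pliers' x and 28 mm below it. Ring 4 mm thick, flat in the pliers' xy plane; spread it is about 26 mm in inner diameter and passes the shaft, free it is about 17 mm wide and does not. Nothing of the pliers but the ring and the two thin tips is lower than 7 mm below the grip point
- snap_ring (a joint): spread of the snap ring in rad: 0 free, 0.30 fully spread (handles fully squeezed)
- tool_rest: fixed rest on which the pliers lie, 150 x 85 mm; origin on the bench under its middle; base 8 mm high, two crosspieces 40 mm high, one 38 to 64 mm ahead of its middle (own +x), one 53 to 67 mm behind; the pliers' handles are free between them
- bottle_yellow: white bottle with a red cap, 64 mm in diameter, 155 mm high, standing beyond the drive; bystander; origin under its base
- green_rack: low tube rack, 42 x 100 x 16 mm, lying; bystander; origin in the middle of its underside
- vial_2: sample vial with a dark cap, 22 mm in diameter, 78 mm high, standing; bystander; origin under its base
Mind the look-alikes: they are no part of the job. Leave any orange look-alike of the tool_rest alone.

How it is judged:
By the outcome, as a careful person would: the job done as asked, in the order asked, and still so for the second after the job is handed in, while the arm keeps its last pose, push and grip.
It also fails if it takes over 54 s, if anything falls off the work surface, if the arm or the gripper's body presses on something with over 40 N, if the wrist force passes 120 N, or if a joint passes its speed limit or range.

ROBOT

A 6-joint arm with a two-finger parallel gripper is mounted at the origin on a cart in front of the work surface, level with it; the furniture and walls round the work are solid. World frame = base frame: x ahead of the robot, y to its left, z up, the work surface at z = 0. Lengths are in m, angles in rad, forces in N, time in s.
With the tool pointing down it reaches from about 0.25 to 0.775 m from the base axis. Payload 8.9 kg.
Tool frame: the origin (TCP) lies on the centre line of the jaws, within the pads' length; the fingertips stand 14 mm ahead of it and the grasp point (between the pads) lies 5 mm behind it; z points along the fingers, y is the direction in which the jaws open and shut (so a half turn about z gives the same grasp; the last joint's range is limited). The gripper opens to 85 mm and grips with 20 to 120 N. Pads are 22 mm wide; open, the fingers measure 114 mm over their backs; the gripper's body (76 mm by 85 mm) begins 54 mm behind the grasp point. The pads swing forward as they close: fully open they stand 13 mm farther back than shut.
Start: joints at [-1.431, 0.291, -0.153, 1.127, 0, 1.431], TCP at [0.144, -0.505, 0.217] pointing down, gripper open.
Joint ranges: [-2.52, 2.52], [-0.91, 1.74], [-1.3, 1.37], [-1.96, 2.02], [-1.52, 1.47], [-3.14, 3.14]. Speed limits (rad/s): [2.22, 2.22, 2.79, 3.14, 3.14, 3.14].

INTERFACE

Orientations are given as a unit quaternion [x, y, z, w].
In Python, from station import arm gives the robot as it stands.
- The arm moves only by the tool drive_tool, never from a script. Its argument "moves" is text: rows parted by semicolons, each of 5 numbers parted by spaces: the shift along the tool's x, y, z in units of 30 mm (1.0 is 30 mm), then the turn about the tool's z in units of 6 degrees (1.0 is 6 degrees), then the opening, from 0 (shut) to 1 (fully open). In form: x y z spin grip; .... A call has exactly 5 rows; each row shifts and turns the commanded pose from where the row before left it, along the tool's axes as they then stand; what a row does not reach is not made up. A row lasts 1/10 s, in which the tool goes at most 50 mm and 8.59 degrees, less where a joint would pass 70% of its speed; a pose out of reach is approached as far as the arm can. A call is refused whole if a number of a shift passes 1 or a number of a turn 1, either way. A call with a gripper value outside its range is refused whole. The fingers move at their own pace and stop on an object; "newtons" is the grip in N (left out, the last holds). Time passes only in rows, so rows that do not move let the fingers close, or fill a call up. It gives the time, the measured TCP pose, the force and the opening at its end, in the units of the state.
- arm.read_state(): the state, without advancing time (a new reading comes with each control period).
- arm.snapshot(name): name is "side" or "top"; returns (picture, depth): 384x512x3 uint8, red, green, blue; 384x512 float32, m along the optical axis (not along the pixel's ray), 0 where there is no reading.
- arm.camera_info(name): a dict with "fx", "fy", "cx", "cy" (pixels), "eye" and "orientation" of the camera in the world. Camera axes: x right, y up, looking along -z (the intrinsics and any distortion apply to the point x, -y, -z); pixel columns grow to the right and rows downward; lengths in m; the calibration is good to about 2 mm. A picture is of the moment at which its call begins. camera_info takes no time and is no camera call.
- arm.job_done(): hands the job in, once; it reports no verdict.
Trained networks look in the newest picture that a camera, given by its name, has taken for a name from the list of things; names that differ only in an ending like _2 or _b are one class to them, and where a whole thing is asked for, a point or a joint stands for the part that bears it (a point fixed in the world has none). Each returns a list of dicts, best first, with "p" (0 to 1); they miss things now and then, are a little off and sometimes report something else, mostly with a low value. They report only what shows in the picture. A call takes as long as a camera call. They do not tell look-alikes from the thing itself.
- arm.recognise(camera, query): "pixel" ([column, row] in pixels, amid what is visible of it).
The state is a dict: "clock": time; "q": joint angles; "qd": joint speeds; "effort": joint torques, N m; "eef_pos": TCP position; "eef_rot": TCP orientation; "ft_force": force on the tool from outside, world axes, zero at the start; "wrist_torque": the same for the moment, N m; "gripper_width": opening from 0.0 (shut) to 1.0 (fully open).
Only numpy, scipy, OpenCV 4.12 (cv2) and the standard library are available. Lean on these libraries where they do the work, as an engineer would, in place of code of your own. Each camera call takes 0.05 s, during which the arm holds its last target.

## Working session

There is one attempt and no reset: what is moved stays moved. The work goes in short steps, Python scripts to look and compute and a tool call to move; the robot and the scene stay as the last step left them, time stands still between calls to the robot, and variables do not carry over. Pictures are saved under pics/ and viewed, and the job is handed in when it is done.

Besides the shell and the picture viewer there is one more tool, called after "Request:" as name(argument=value, ...) on one line, values as JSON. drive_tool: Moves the arm, as the interface text tells. Its arguments: {"type":"object","properties":{"moves":{"type":"string"},"newtons":{"type":"number"}},"required":["moves"]}

```bash
ls; mkdir -p pics; cat > h.py <<'E'
import numpy as np,cv2,json
from station import arm
from scipy.spatial.transform import Rotation as R
def snap(n,name):
    im,d=arm.snapshot(n); cv2.imwrite(f'pics/{name}.png',cv2.cvtColor(im,cv2.COLOR_RGB2BGR)); np.save(f'pics/{name}.npy',d); return im,d
def cloud(n,d):
    c=arm.camera_info(n); v,u=np.mgrid[0:d.shape[0],0:d.shape[1]]
    P=np.stack([(u-c['cx'])/c['fx']*d,-(v-c['cy'])/c['fy']*d,-d],-1)
    return P@R.from_quat(c['orientation']).as_matrix().T+np.array(c['eye'])
def proj(n,p):
    c=arm.camera_info(n); q=(np.atleast_2d(p)-np.array(c['eye']))@R.from_quat(c['orientation']).as_matrix()
    return np.stack([c['cx']+c['fx']*q[:,0]/-q[:,2],c['cy']-c['fy']*q[:,1]/-q[:,2]],-1)
E
python3 - <<'E'
from h import *
for n in ('side','top'):
    im,d=snap(n,n+'0'); print(arm.camera_info(n)); P=cloud(n,d)
    for q in ('drive','pliers','tool_rest','lever_handle','ring_centre','plier_grip','bottle_yellow','green_rack','vial_2','groove','lever_pivot'):
        try:
            for r in arm.recognise(n,q)[:3]:
                u,v=[int(round(x)) for x in r['pixel']]; print(n,q,(u,v),round(r['p'],2),P[v,u].round(3))
        except Exception as e: print(q,e)
print(arm.read_state())
E
```

```text
pics
{'fx': 384.27615345433315, 'fy': 384.27615345433315, 'cx': 254.26448084522102, 'cy': 192.90099881867022, 'eye': array([ 0.54545901, -0.78134513,  0.62067275]), 'orientation': array([ 0.472317  , -0.02054537, -0.0249158 ,  0.88083696])}
side drive (244, 206) 0.58 [ 0.576 -0.007  0.067]
side pliers (212, 262) 0.66 [ 0.501 -0.181  0.049]
side tool_rest (194, 283) 0.83 [ 0.462 -0.201  0.008]
side tool_rest (244, 208) 0.43 [ 0.576 -0.008  0.062]
side lever_handle (244, 169) 0.6 [0.588 0.291 0.   ]
side ring_centre (210, 261) 0.84 [ 0.497 -0.18   0.05 ]
side green_rack (332, 288) 0.74 [ 0.75  -0.236  0.016]
side vial_2 (181, 166) 0.58 [0.398 0.23  0.051]
side groove (245, 210) 0.78 [ 0.578 -0.014  0.06 ]
side groove (211, 262) 0.21 [ 0.499 -0.181  0.049]
side lever_pivot (243, 207) 0.85 [ 0.574 -0.007  0.065]
{'fx': 460.42755815515324, 'fy': 460.42755815515324, 'cx': 252.00705720239512, 'cy': 182.72787761423646, 'eye': array([0.40326529, 0.00664388, 1.38356665]), 'orientation': array([-0.04751111,  0.05177915,  0.71464016, -0.69595334])}
top drive (234, 190) 0.85 [0.566 0.048 0.093]
t
[... 643 characters left out ...]
 188) 0.67 [0.572 0.036 0.09 ]
{'clock': 1.2, 'q': array([-1.43131154e+00,  2.90663090e-01, -1.53428794e-01,  1.12668630e+00,
        1.06113365e-05,  1.43151000e+00]), 'qd': array([ 0.0024702 ,  0.00053566, -0.00014722,  0.00055913,  0.00018233,
        0.00024489]), 'effort': array([ 1.71645852e-04, -5.37028778e+01,  3.31645381e+01,  1.60811385e-03,
       -1.50886399e-04,  8.13146499e-06]), 'eef_pos': array([ 0.14447953, -0.50472015,  0.21701353]), 'eef_rot': array([9.90301551e-01, 1.38934657e-01, 5.30656843e-06, 9.07160529e-06]), 'ft_force': array([-0.13025955, -0.45991694, -0.52082879]), 'wrist_torque': array([-0.01867275, -0.00815362,  0.0155679 ]), 'gripper_width': 0.9985961976614008}
```

```bash
python3 - <<'E'
import cv2
a=cv2.imread('pics/top0.png'); c=a[90:300,170:390]; cv2.imwrite('pics/top0c.png',cv2.resize(c,None,fx=2.8,fy=2.8,interpolation=2)[:600])
a=cv2.imread('pics/side0.png'); c=a[100:330,130:390]; cv2.imwrite('pics/side0c.png',cv2.resize(c,None,fx=2.6,fy=2.6,interpolation=2)[:600])
E
```

```text
(no output)
```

View pics/top0c.png

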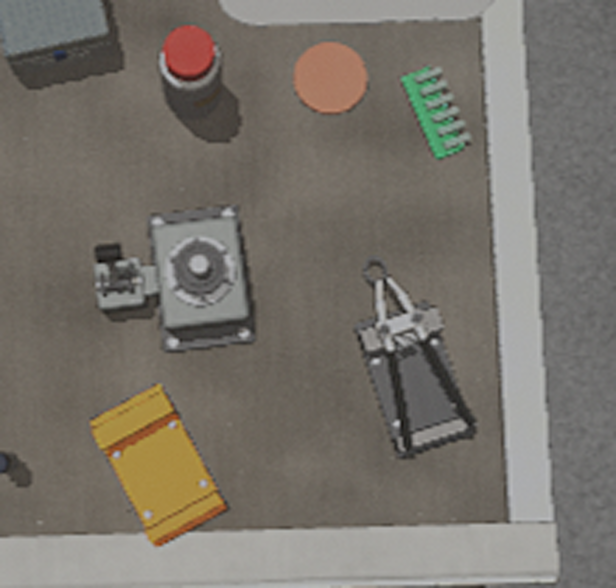

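View pics/side0c.png

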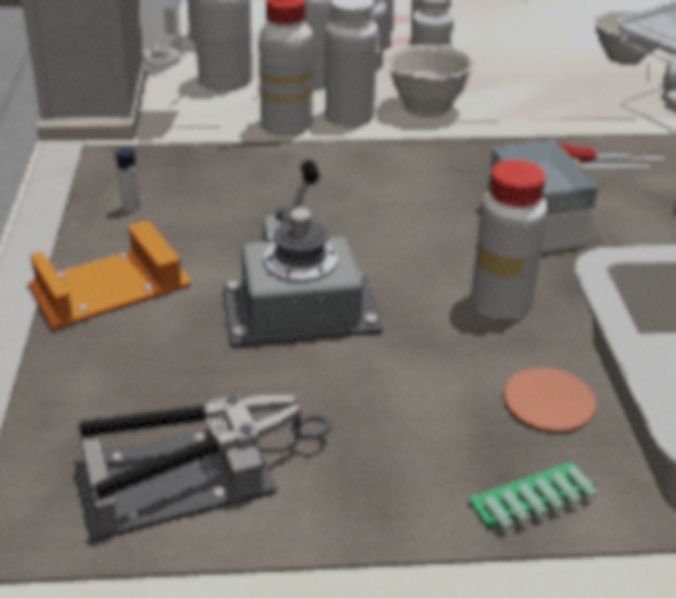

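```bash
cat > m.py <<'E'
from h import *
d=np.load('pics/top0.npy'); im=cv2.imread('pics/top0.png'); P=cloud('top',d)
v,u=np.mgrid[0:384,0:512]
def box(a,b,c,e): return (u>=a)&(u<b)&(v>=c)&(v<e)
reg=box(195,262,155,220)
sh=reg&(P[...,2]>.108)&(P[...,2]<.125)&(P[...,1]<.08)
print('shaft',sh.sum(),P[sh].mean(0), P[sh].min(0),P[sh].max(0))
pu=reg&(P[...,2]>.085)&(P[...,2]<.103)&(P[...,1]<.085); print('pulley',pu.sum(),np.median(P[pu],0),(P[pu].min(0)+P[pu].max(0))/2)
ho=reg&(P[...,2]>.052)&(P[...,2]<.108)&(P[...,1]<.1)
pts=P[ho&(P[...,2]<.07)&(P[...,1]<.085)][:,:2].astype(np.float32); print('housing',cv2.minAreaRect(pts*1000),len(pts))
le=reg&(P[...,2]>.09)&(P[...,1]>.09); print('lever',le.sum(),P[le].mean(0),P[le].min(0),P[le].max(0))
lb=reg&(P[...,2]>.03)&(P[...,1]>.09)
for z in P[lb][::6]: print(z.round(3),end=' ')
print()
# pliers
rg=box(290,350,180,260)
dark=im.max(2)<60
hd=rg&dark&(P[...,2]>.045)&(P[...,2]<.065)
print('handles',hd.sum())
pts=P[hd]; print(cv2.minAreaRect((pts[:,:2]*1000).astype(np.float32)),pts.mean(0))
rest=rg&(P[...,2]>.004)&(P[...,2]<.06)
ax=P[rest&(P[...,2]<.014)&(P[...,2]>.004)]; print('base',len(ax),cv2.minAreaRect((ax[:,:2]*1000).astype(np.float32)))
ring=box(296,310,180,192)&(P[...,2]>.012)&(P[...,2]<.04); print('ring',ring.sum(),P[ring].mean(0),P[ring].min(0),P[ring].max(0))
np.save('pics/hd.npy',pts)
E
python3 m.py
```

```text
shaft 40 [0.58000698 0.02714005 0.11682164] [0.57061364 0.01875668 0.10828114] [0.58820948 0.03554461 0.12111782]
pulley 239 [0.57815563 0.02727846 0.09390009] [0.58018876 0.02761034 0.09415138]
housing ((580.6829833984375, 26.989707946777344), (110.41075134277344, 89.766357421875), 6.11147403717041) 827
lever 70 [0.59245385 0.11660134 0.11407027] [0.57992347 0.10436127 0.09037223] [0.60269992 0.1298269  0.12259382]
[0.602 0.124 0.116] [0.601 0.107 0.122] [0.598 0.118 0.119] [0.596 0.13  0.117] [0.596 0.113 0.118] [0.593 0.124 0.117] [0.593 0.107 0.119] [0.591 0.116 0.116] [0.587 0.124 0.12 ] [0.588 0.108 0.112] [0.596 0.092 0.051] [0.586 0.117 0.111] [0.595 0.102 0.044] [0.592 0.131 0.045] [0.591 0.113 0.048] [0.591 0.095 0.051] [0.589 0.128 0.046] [0.589 0.11  0.046] [0.587 0.093 0.052] [0.58  0.118 0.09 ] [0.585 0.104 0.049] [0.583 0.134 0.046] [0.579 0.114 0.078] [0.582 0.099 0.05 ] [0.579 0.13  0.058] [0.576 0.111 0.075] [0.579 0.096 0.046] [0.576 0.125 0.054] [0.575 0.107 0.056] [0.573 0.133 0.056] [0.572 0.115 0.061] [0.572 0.098 0.059] [0.569 0.124 0.063] [0.569 0.107 0.059] [0.571 0.09  0.044] [0.566 0.118 0.061] [0.566 0.101 0.059] [0.564 0.13  0.058] [0.564 0.113 0.053] [0.564 0.096 0.047] [0.561 0.125 0.056] [0.562 0.108 0.046] [0.561 0.09  0.049] [0.559 0.119 0.05 ] [0.558 0.101 0.056] [0.556 0.131 0.054] [0.556 0.114 0.046] [0.556 0.096 0.048] [0.553 0.125 0.05 ] [0.553 0.108 0.05 ] [0.553 0.09  0.047] [0.55  0.12  0.048] [0.55  0.102 0.048] [0.548 0.129 0.047] [0.548 0.111 0.042] [0.549 0.095 0.031] 
handles 171
((451.5165100097656, -201.00389099121094), (98.28128814697266, 74.42378234863281), 15.51491641998291) [ 0.44943439 -0.19797064  0.05319838]
base 1013 ((483.3692321777344, -204.00115966796875), (178.4521484375, 237.90672302246094), 87.78446960449219)
ring 43 [ 0.58292724 -0.15956536  0.02113745] [ 0.56641665 -0.17158381  0.0142274 ] [ 0.59745222 -0.14722354  0.03008079]
```

```bash
python3 - <<'E'
import cv2
a=cv2.imread('pics/top0.png')
x=cv2.resize(a[155:225,195:265],None,fx=8,fy=8,interpolation=0);y=cv2.resize(a[175:260,290:350],None,fx=6.5,fy=6.5,interpolation=0)[:560]
import numpy as np
cv2.imwrite('pics/c1.png',x);cv2.imwrite('pics/c2.png',y)
a=cv2.imread('pics/side0.png');cv2.imwrite('pics/c3.png',cv2.resize(a[155:225,210:290],None,fx=8,fy=8,interpolation=0))
E
```

```text
(no output)
```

View pics/c1.png

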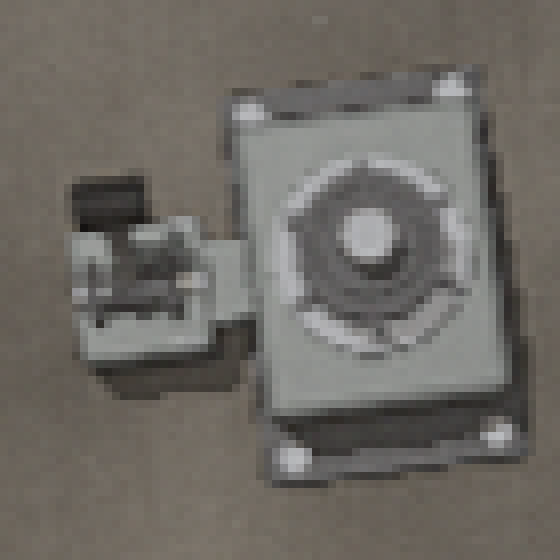

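View pics/c2.png

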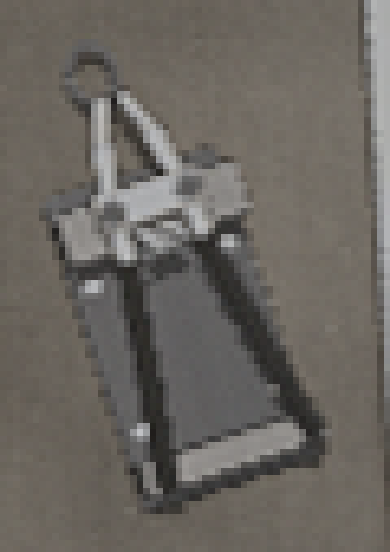

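View pics/c3.png

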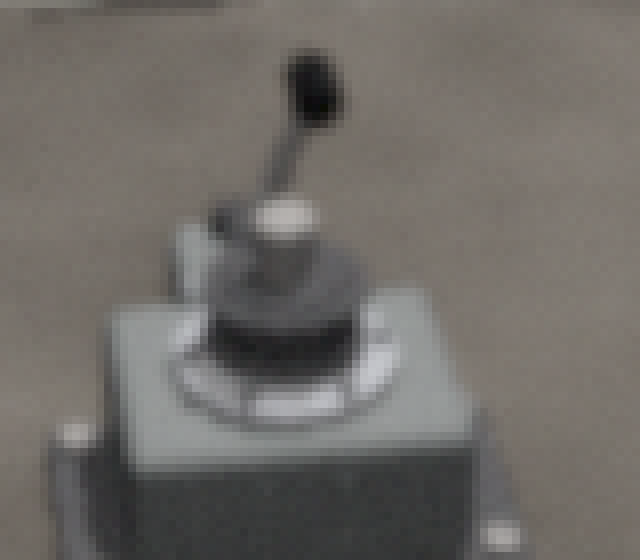

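```bash
cat > m2.py <<'E'
from h import *
def ray(n,px,z):
    c=arm.camera_info(n); r=R.from_quat(c['orientation']).as_matrix()@np.array([(px[0]-c['cx'])/c['fx'],-(px[1]-c['cy'])/c['fy'],-1]); e=np.array(c['eye']); return e+r*(z-e[2])/r[2]
if __name__=='__main__':
    d=np.load('pics/top0.npy'); im=cv2.imread('pics/top0.png'); P=cloud('top',d); g=im.max(2)
    v,u=np.mgrid[0:384,0:512]
    m=(u>=200)&(u<216)&(v>=174)&(v<186)&(g<62)&(P[...,2]>.095)
    print('lev top',m.sum(),u[m].mean(),v[m].mean(),u[m].min(),u[m].max(),v[m].min(),v[m].max(),ray('top',(u[m].mean(),v[m].mean()),.118),P[m].mean(0))
    s=cv2.imread('pics/side0.png'); gs=s.max(2); ds=np.load('pics/side0.npy');Ps=cloud('side',ds)
    m=(u>=240)&(u<258)&(v>=158)&(v<173)&(gs<55)
    print('lev side',m.sum(),u[m].mean(),v[m].mean(),ray('side',(u[m].mean(),v[m].mean()),.111),np.median(Ps[m],0))
    # handles
    for nm,mm,z in (('top',(u>=290)&(u<350)&(v>=205)&(v<260)&(g<60),.054),):
        pts=np.array([ray('top',(a,b),.054)[:2] for a,b in zip(u[mm],v[mm])])
        th=np.radians(15.5); X=pts@[np.cos(th),np.sin(th)]; Y=pts@[-np.sin(th),np.cos(th)]
        ym=(Y.min()+Y.max())/2
        A=[]
        for sgn in (1,-1):
            k=(sgn*(Y-ym)>12e-3)&(X<0.42)
            f=np.polyfit(X[k],Y[k],1); f=np.polyfit(X[k][abs(np.polyval(f,X[k])-Y[k])<.006],Y[k][abs(np.polyval(f,X[k])-Y[k])<.006],1); A.append(f); print(sgn,k.sum(),f,X[k].min(),X[k].max())
        a=(np.arctan(A[0][0])+np.arctan(A[1][0]))/2; print('yaw',np.degrees(th+a))
        for xx in (.36,.39,.41): print(xx,np.polyval(A[0],xx),np.polyval(A[1],xx))
    # ring: dark pixels
    m=(u>=296)&(u<312)&(v>=180)&(v<191)&(g<75); print('ring',u[m].mean(),v[m].mean(),ray('top',(u[m].mean(),v[m].mean()),.019))
    for k in (u[m].min(),u[m].max(),v[m].min(),v[m].max()): print(k)
    b=(P[...,2]>.112)&(u>225)&(u<255)&(v>170)&(v<200)
    w=(im.min(2)>150)&(u>236)&(u<247)&(v>178)&(v<190); print('shaft px',u[w].mean(),v[w].mean(),w.sum(),ray('top',(u[w].mean(),v[w].mean()),.117))
E
python3 m2.py
```

```text
lev top 44 208.3181818181818 180.3409090909091 204 213 177 183 [0.59205485 0.11768222 0.118     ] [0.59227258 0.11781133 0.11650177]
lev side 38 248.68421052631578 166.1578947368421 [0.59377483 0.11452338 0.111     ] [0.59406365 0.10700657 0.11520124]
1 112 [-0.12429723 -0.23801766] 0.3230716754460316 0.41950951475967996
-1 124 [ 0.16751623 -0.40025529] 0.32410696072769185 0.4194880732976453
yaw 16.712154846296418
0.36 -0.2827646660902908 -0.3399494512587269
0.39 -0.2864935830172722 -0.3349239644132821
0.41 -0.2889795276352598 -0.3315736398496522
ring 304.0 185.36363636363637 [ 0.58414273 -0.15952131  0.019     ]
301
307
183
190
shaft px 240.5 183.78571428571428 28 [0.580197 0.028594 0.117   ]
```

```bash
cat > ov.py <<'E'
from h import *
import sys
gx,gy,yaw=float(sys.argv[1]),float(sys.argv[2]),np.radians(float(sys.argv[3]))
T=lambda p:np.array([gx,gy,.047])+np.array(p)@np.array([[np.cos(yaw),np.sin(yaw),0],[-np.sin(yaw),np.cos(yaw),0],[0,0,1]])
out=[]
for n,(a,b,w,h,s) in (('top',(288,172,65,90,6.6)),('side',(150,240,115,80,6))):
    im=cv2.imread(f'pics/{n}0.png')[b:b+h,a:a+w]; im=cv2.resize(im,None,fx=s,fy=s,interpolation=2)
    def pt(p,col=(0,255,0)):
        q=proj(n,T(p)); 
        for x in q: cv2.circle(im,tuple(((x-[a,b]+.5)*s).astype(int).tolist()),2,col,-1)
    pt([[-68,0,7],[35,0,7],[0,0,7]]*np.array([1e-3]*3)); pt(np.array([[0,28.5,7],[0,-28.5,7]])*1e-3,(0,0,255))
    t=np.linspace(0,6.28,24); pt(np.stack([.121+.0105*np.cos(t),.0105*np.sin(t),0*t-.026],-1),(255,255,0))
    pt([[-.068,.036,.007],[-.068,-.036,.007],[.035,.02,.007],[.035,-.02,.007]],(255,0,255))
    cv2.imwrite(f'pics/ov_{n}_{sys.argv[4]}.png',im)
E
python3 ov.py .466 -.1935 16 a
```

```text
(no output)
```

View pics/ov_top_a.png

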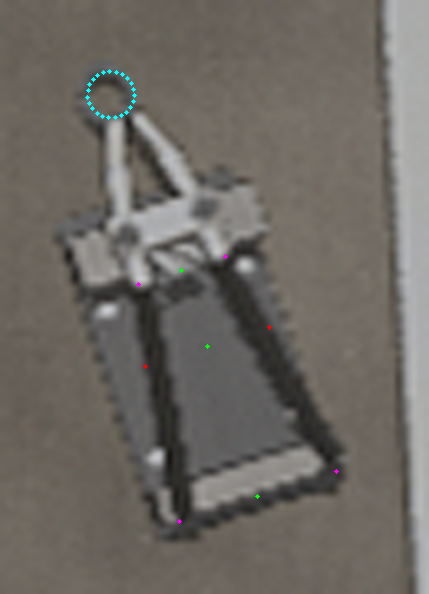

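View pics/ov_side_a.png

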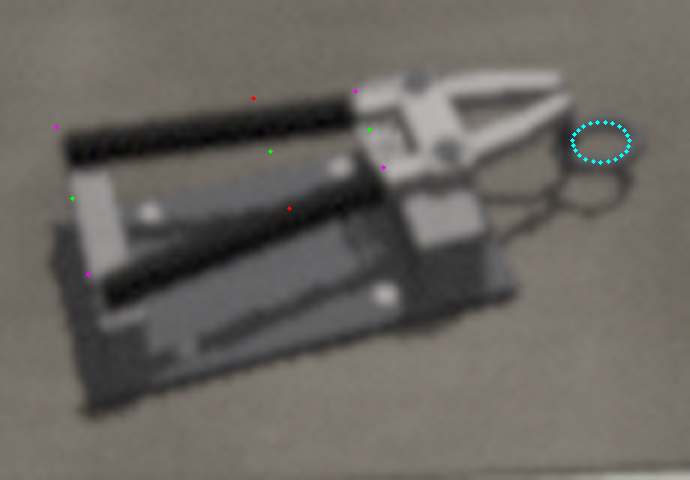

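Request:
drive_tool(moves="1 -0.78 0 0 0.6;1 -0.78 0 0 0.6;1 -0.78 0 0 0.6;1 -0.78 0 0 0.6;1 -0.78 0 0 0.6", newtons=25)

```text
clock: 1.7
eef_pos: [0.2571, -0.3498, 0.2171]
eef_rot: [0.99, 0.139, 0.0, 0.0]
ft_force: [0.9, 0.5, -0.1]
gripper_width: 0.598
```

Request:
drive_tool(moves="1 -0.78 0 0 0.6;1 -0.78 0 0 0.6;1 -0.78 0 0 0.6;1 -0.78 0 0 0.6;1 -0.78 0 0 0.6")

```text
clock: 2.2
eef_pos: [0.3693, -0.1959, 0.2172]
eef_rot: [0.99, 0.139, 0.0, 0.0]
ft_force: [0.6, -0.6, 0.5]
gripper_width: 0.6
```

Request:
drive_tool(moves="1 -0.78 0 0 0.6;1 -0.78 0 0 0.6;1 -0.78 0 0 0.6;1 -0.78 0 0 0.6;1 -0.78 0 0 0.6")

```text
clock: 2.7
eef_pos: [0.4813, -0.0419, 0.2171]
eef_rot: [0.99, 0.139, 0.0, 0.0]
ft_force: [0.2, -0.8, 0.8]
gripper_width: 0.596
```

```bash
cat > go.py <<'E'
from h import *
import sys
x,y,z,yaw=map(float,sys.argv[1:5])
s=arm.read_state(); M=R.from_quat(s['eef_rot']).as_matrix()
cy=np.degrees(np.arctan2(M[1,0],M[0,0]))
d=M.T@(np.array([x,y,z])-s['eef_pos'])
print('clock',round(s['clock'],2),'pos',s['eef_pos'].round(4),'yaw',cy.round(2),'tilt',M[:,2].round(3),'units',(d/.03).round(3),'spin',((cy-yaw)/6).round(3),'F',s['ft_force'].round(1),'w',round(s['gripper_width'],3))
# units if spun first
a=np.radians(yaw);N=np.array([[np.cos(a),np.sin(a),0],[np.sin(a),-np.cos(a),0],[0,0,-1]]);print('after-spin units',(N.T@(np.array([x,y,z])-s['eef_pos'])/.03).round(3))
E
python3 go.py .593 .1155 .165 6.1
```

```text
clock 2.7 pos [ 0.4813 -0.0419  0.2171] yaw 15.99 tilt [ 0. -0. -1.] units [ 5.023 -4.02   1.738] spin 1.648 F [ 0.2 -0.8  0.8] w 0.596
after-spin units [ 4.259 -4.823  1.738]
```

Request:
drive_tool(moves="0 0 0 0.85 0.6;0 0 0 0.8 0.6;0.85 -0.96 0 0 0.6;0.85 -0.96 0 0 0.6;0.85 -0.96 0 0 0.6")

```text
clock: 3.2
eef_pos: [0.5483, 0.0516, 0.2172]
eef_rot: [0.999, 0.053, 0.0, 0.0]
ft_force: [0.1, -1.7, 0.2]
gripper_width: 0.6
```

Request:
drive_tool(moves="0.85 -0.96 0.5 0 0.6;0.85 -0.96 0.5 0 0.6;0 0 0.3 0 0.6;0 0 0.2 0 0.6;0 0 0 0 0.6")

```text
clock: 3.7
eef_pos: [0.5911, 0.1126, 0.1712]
eef_rot: [0.999, 0.053, -0.001, 0.0]
ft_force: [0.2, -0.1, -0.5]
gripper_width: 0.602
```

```bash
python3 go.py .593 .1155 .106 6.1; python3 - <<'E'
from h import *
for n,(a,b,w,h) in (('top',(185,140,90,80)),('side',(200,120,110,95))):
    im,d=snap(n,n+'1'); cv2.imwrite(f'pics/{n}1c.png',cv2.resize(cv2.cvtColor(im,cv2.COLOR_RGB2BGR)[b:b+h,a:a+w],None,fx=6,fy=6,interpolation=2))
E
```

```text
clock 3.7 pos [0.5911 0.1126 0.1712] yaw 6.05 tilt [-0.002 -0.    -1.   ] units [ 0.078 -0.09   2.174] spin -0.008 F [ 0.2 -0.1 -0.5] w 0.602
after-spin units [ 0.074 -0.089  2.174]
```

View pics/side1c.png

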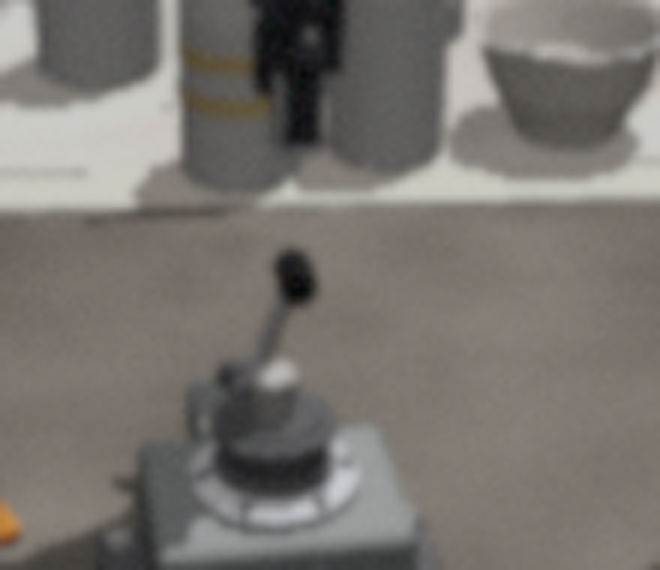

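View pics/top1c.png

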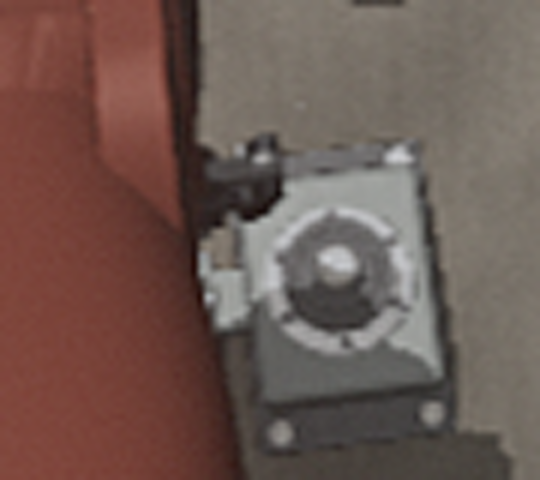

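Request:
drive_tool(moves="0.06 -0.07 0.5 0 0.6;0 0 0.5 0 0.6;0 0 0.5 0 0.6;0 0 0.4 0 0.6;0 0 0.3 0 0.6")

```text
clock: 4.3
eef_pos: [0.5936, 0.115, 0.1059]
eef_rot: [0.999, 0.053, 0.0, 0.0]
ft_force: [-0.3, 0.7, 0.6]
gripper_width: 0.596
```

Request:
drive_tool(moves="0 0 0 0 0.4;0 0 0 0 0.3;0 0 0 0 0.2;0 0 0 0 0.2;0 0 0 0 0.2")

```text
clock: 4.8
eef_pos: [0.5939, 0.1156, 0.1064]
eef_rot: [0.999, 0.053, 0.0, -0.0]
ft_force: [-0.6, 1.0, 0.0]
gripper_width: 0.202
```

```bash
python3 go.py .5715 .113 .109 6.1; python3 - <<'E'
from h import *
for n,(a,b,w,h) in (('side',(200,100,110,95)),):
    im,d=snap(n,n+'2'); cv2.imwrite(f'pics/{n}2c.png',cv2.resize(cv2.cvtColor(im,cv2.COLOR_RGB2BGR)[b:b+h,a:a+w],None,fx=6,fy=6,interpolation=2))
E
```

```text
clock 4.8 pos [0.5939 0.1156 0.1064] yaw 6.08 tilt [ 0.001  0.    -1.   ] units [-0.751  0.006 -0.087] spin -0.004 F [-0.6  1.   0. ] w 0.202
after-spin units [-0.751  0.006 -0.086]
```

View pics/side2c.png

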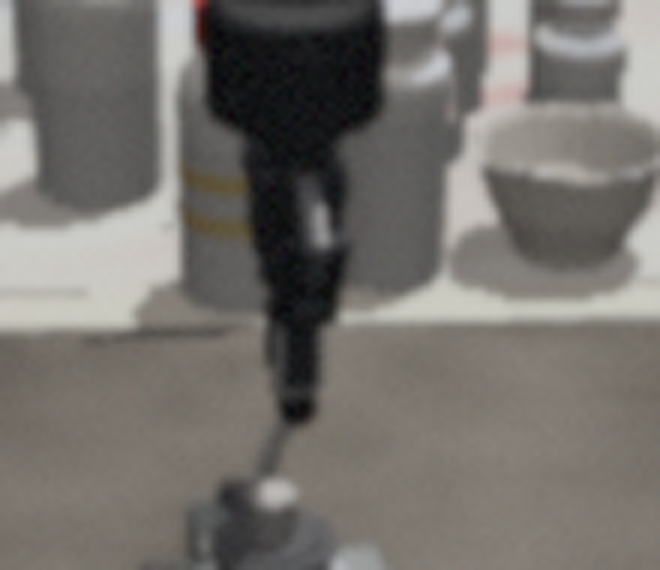

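```bash
python3 - <<'E'
from h import *
for p in ([.594,.1155,.092],[.594,.1045,.092],[.594,.1045,.106],[.593,.115,.111],[.594,.1045,.102]): print(p,proj('side',p),)
P=cloud('side',np.load('pics/side2.npy'))
for v in range(150,176,2): print(v,[tuple(P[v,u].round(3)) for u in (246,249,252)])
d,_=0,0
im,d=snap('top','top2'); cv2.imwrite('pics/top2c.png',cv2.resize(cv2.cvtColor(im,cv2.COLOR_RGB2BGR)[140:220,185:275],None,fx=6,fy=6,interpolation=2))
E
```

```text
[0.594, 0.1155, 0.092] [[248.71631297 172.0932687 ]]
[0.594, 0.1045, 0.092] [[248.92656423 174.1735063 ]]
[0.594, 0.1045, 0.106] [[248.9527175 169.6536472]]
[0.593, 0.115, 0.111] [[248.3862546  166.07576154]]
[0.594, 0.1045, 0.102] [[248.94520486 170.95199648]]
150 [(np.float64(0.585), np.float64(0.085), np.float64(0.175)), (np.float64(0.592), np.float64(0.08), np.float64(0.177)), (np.float64(0.6), np.float64(0.077), np.float64(0.178))]
152 [(np.float64(0.585), np.float64(0.078), np.float64(0.172)), (np.float64(0.592), np.float64(0.076), np.float64(0.174)), (np.float64(0.6), np.float64(0.078), np.float64(0.172))]
154 [(np.float64(0.586), np.float64(0.098), np.float64(0.157)), (np.float64(0.593), np.float64(0.093), np.float64(0.159)), (np.float64(0.601), np.float64(0.094), np.float64(0.158))]
156 [(np.float64(0.586), np.float64(0.099), np.float64(0.15)), (np.float64(0.593), np.float64(0.097), np.float64(0.151)), (np.float64(0.601), np.float64(0.095), np.float64(0.152))]
158 [(np.float64(0.586), np.float64(0.097), np.float64(0.146)), (np.float64(0.593), np.float64(0.094), np.float64(0.
[... 818 characters left out ...]
np.float64(0.118), np.float64(0.104)), (np.float64(0.594), np.float64(0.106), np.float64(0.11)), (np.float64(0.602), np.float64(0.106), np.float64(0.11))]
170 [(np.float64(0.587), np.float64(0.116), np.float64(0.098)), (np.float64(0.594), np.float64(0.101), np.float64(0.107)), (np.float64(0.613), np.float64(0.281), np.float64(0.002))]
172 [(np.float64(0.587), np.float64(0.113), np.float64(0.094)), (np.float64(0.603), np.float64(0.271), np.float64(0.001)), (np.float64(0.613), np.float64(0.268), np.float64(0.002))]
174 [(np.float64(0.586), np.float64(0.112), np.float64(0.088)), (np.float64(0.603), np.float64(0.259), np.float64(0.001)), (np.float64(0.612), np.float64(0.258), np.float64(0.001))]
```

View pics/top2c.png

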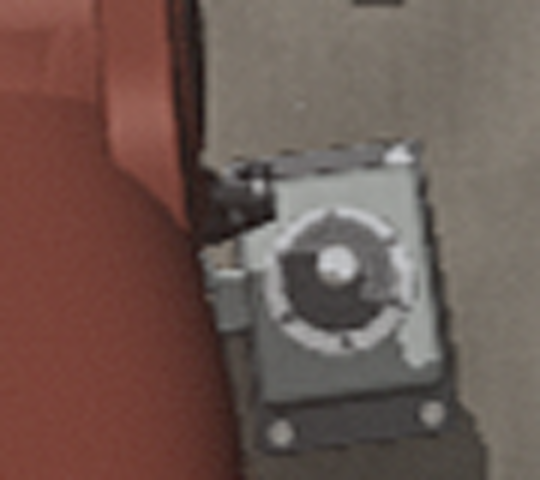

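```bash
python3 - <<'E'
from h import *
P=cloud('side',np.load('pics/side1.npy'))
for v in range(134,148,1): print(v,[tuple(P[v,u].round(3).tolist()) for u in (247,250,252)])
for p in ([.591,.0725,.157],[.591,.0725,.171],[.591,.152,.157]): print(p,proj('side',p))
a=cv2.imread('pics/side2.png')[140:185,230:270]; cv2.imwrite('pics/s2z.png',cv2.resize(a,None,fx=13,fy=13,interpolation=0))
E
```

```text
134 [(0.587, 0.078, 0.222), (0.595, 0.081, 0.22), (0.599, 0.073, 0.224)]
135 [(0.587, 0.079, 0.219), (0.594, 0.072, 0.222), (0.599, 0.073, 0.221)]
136 [(0.587, 0.082, 0.215), (0.594, 0.073, 0.219), (0.599, 0.073, 0.219)]
137 [(0.587, 0.078, 0.214), (0.594, 0.075, 0.215), (0.599, 0.074, 0.215)]
138 [(0.587, 0.08, 0.21), (0.595, 0.075, 0.212), (0.599, 0.071, 0.214)]
139 [(0.587, 0.078, 0.208), (0.594, 0.072, 0.211), (0.599, 0.075, 0.21)]
140 [(0.587, 0.081, 0.204), (0.545, -0.781, 0.621), (0.599, 0.073, 0.208)]
141 [(0.588, 0.082, 0.201), (0.595, 0.077, 0.203), (0.599, 0.073, 0.205)]
142 [(0.587, 0.079, 0.2), (0.594, 0.072, 0.203), (0.6, 0.075, 0.202)]
143 [(0.587, 0.08, 0.197), (0.595, 0.074, 0.199), (0.6, 0.078, 0.198)]
144 [(0.587, 0.08, 0.194), (0.595, 0.079, 0.194), (0.6, 0.08, 0.194)]
145 [(0.587, 0.079, 0.192), (0.616, 0.441, 0.011), (0.623, 0.453, 0.005)]
146 [(0.604, 0.413, 0.021), (0.616, 0.439, 0.008), (0.623, 0.444, 0.006)]
147 [(0.604, 0.414, 0.017), (0.616, 0.44, 0.003), (0.623, 0.443, 0.002)]
[0.591, 0.0725, 0.157] [[248.52332115 158.5237072 ]]
[0.591, 0.0725, 0.171] [[248.54793265 153.58278304]]
[0.591, 0.152, 0.157] [[247.0210211  144.40433564]]
```

View pics/s2z.png

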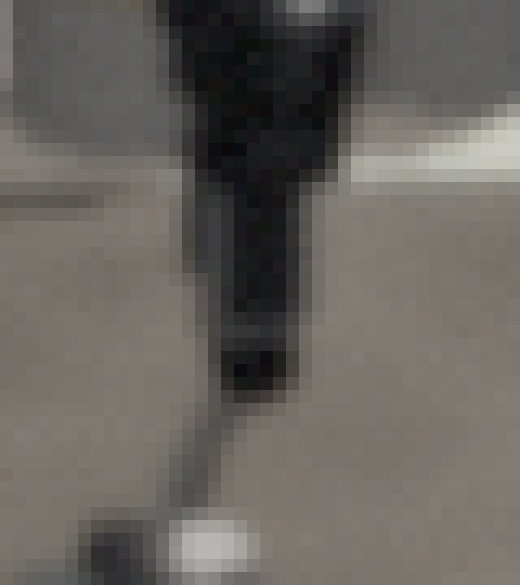

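Request:
drive_tool(moves="0 0 0 0 0.6;0 0 0 0 0.6;0 0 0 0 0.6;0 0 0.3 0 0.6;0 0 0.4 0 0.6")

```text
clock: 5.4
eef_pos: [0.594, 0.1156, 0.0846]
eef_rot: [0.999, 0.053, 0.001, -0.0]
ft_force: [0.4, 0.1, 0.9]
gripper_width: 0.601
```

```bash
cat > look.py <<'E'
from h import *
import sys
n,a,b,w,h,s,name=sys.argv[1:8]; a,b,w,h=map(int,(a,b,w,h)); s=float(s)
im,d=snap(n,name); cv2.imwrite(f'pics/{name}c.png',cv2.resize(cv2.cvtColor(im,cv2.COLOR_RGB2BGR)[b:b+h,a:a+w],None,fx=s,fy=s,interpolation=2))
st=arm.read_state(); print(st['clock'],st['eef_pos'].round(4),st['ft_force'].round(1))
E
python3 look.py side 220 130 65 55 9 side3; python3 - <<'E'
from h import *
P=cloud('side',np.load('pics/side3.npy'))
for v in range(158,182,1): print(v,[tuple(P[v,u].round(3).tolist()) for u in (247,250,252)])
E
```

```text
5.45 [0.5924 0.1154 0.082 ] [-1.1 -1.2 -2.1]
158 [(0.587, 0.066, 0.162), (0.595, 0.076, 0.156), (0.6, 0.075, 0.157)]
159 [(0.587, 0.067, 0.159), (0.594, 0.066, 0.159), (0.599, 0.061, 0.162)]
160 [(0.587, 0.068, 0.155), (0.594, 0.061, 0.159), (0.599, 0.061, 0.159)]
161 [(0.587, 0.062, 0.156), (0.594, 0.06, 0.157), (0.599, 0.062, 0.155)]
162 [(0.587, 0.061, 0.154), (0.594, 0.06, 0.154), (0.599, 0.055, 0.156)]
163 [(0.588, 0.081, 0.139), (0.594, 0.057, 0.153), (0.599, 0.059, 0.152)]
164 [(0.588, 0.085, 0.134), (0.595, 0.076, 0.139), (0.6, 0.075, 0.14)]
165 [(0.588, 0.082, 0.133), (0.595, 0.077, 0.136), (0.6, 0.079, 0.134)]
166 [(0.588, 0.084, 0.129), (0.595, 0.077, 0.133), (0.6, 0.078, 0.132)]
167 [(0.588, 0.082, 0.127), (0.595, 0.075, 0.131), (0.6, 0.078, 0.129)]
168 [(0.588, 0.083, 0.124), (0.595, 0.074, 0.128), (0.6, 0.079, 0.126)]
169 [(0.588, 0.082, 0.121), (0.595, 0.076, 0.125), (0.6, 0.077, 0.124)]
170 [(0.587, 0.078, 0.12), (0.595, 0.075, 0.122), (0.6, 0.074, 0.122)]
171 [(0.588, 0.081, 0.115), (0.595, 0.079, 0.117), (0.601, 0.079, 0.117)]
172 [(0.588, 0.082, 0.112), (0.595, 0.075, 0.116), (0.6, 0.076, 0.115)]
173 [(0.588, 0.083, 0.109), (0.595, 0.079, 0.11), (0.6, 0.075, 0.113)]
174 [(0.588, 0.085, 0.104), (0.596, 0.083, 0.105), (0.601, 0.085, 0.104)]
175 [(0.596, 0.252, 0.001), (0.605, 0.252, 0.001), (0.612, 0.254, -0.001)]
176 [(0.596, 0.247, 0.0), (0.545, -0.781, 0.621), (0.611, 0.243, 0.003)]
177 [(0.596, 0.243, -0.001), (0.605, 0.242, -0.0), (0.611, 0.235, 0.004)]
178 [(0.595, 0.233, 0.002), (0.604, 0.232, 0.002), (0.611, 0.233, 0.001)]
179 [(0.595, 0.23, -0.0), (0.604, 0.231, -0.001), (0.61, 0.23, -0.0)]
180 [(0.545, -0.781, 0.621), (0.604, 0.223, 0.0), (0.61, 0.221, 0.001)]
181 [(0.585, 0.029, 0.117), (0.603, 0.215, 0.002), (0.609, 0.212, 0.004)]
```

View pics/side3c.png

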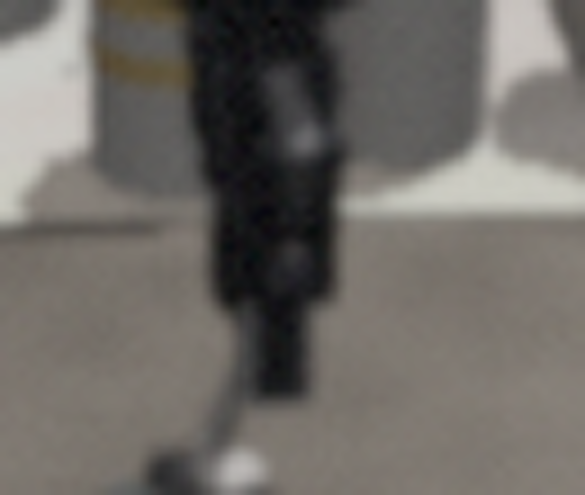

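Request:
drive_tool(moves="0 0 0.25 0 0.6;0 0 0 0 0.4;0 0 0 0 0.25;0 0 0 0 0.2;0 0 0 0 0.2")

```text
clock: 5.95
eef_pos: [0.5931, 0.1171, 0.0773]
eef_rot: [0.999, 0.054, -0.0, -0.001]
ft_force: [0.0, 8.5, -4.1]
gripper_width: 0.299
```

```bash
python3 go.py .5715 .113 .078 6.1;python3 look.py side 220 130 65 55 9 side4
```

```text
clock 5.95 pos [0.5931 0.1171 0.0773] yaw 6.14 tilt [-0.001  0.003 -1.   ] units [-0.732  0.06  -0.023] spin 0.007 F [ 0.   8.5 -4.1] w 0.299
after-spin units [-0.732  0.06  -0.023]
6.0 [0.5931 0.1172 0.0773] [-0.1  7.  -4.1]
```

View pics/side4c.png

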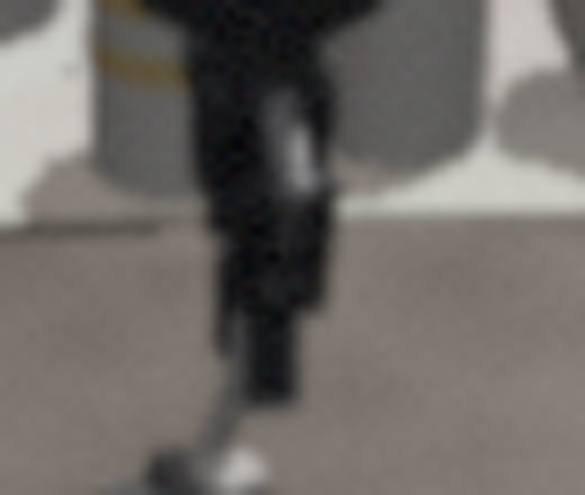

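Request:
drive_tool(moves="-0.15 -0.05 -0.045 0 0.2;-0.15 0 -0.035 0 0.2;-0.15 0 -0.025 0 0.2;-0.15 0 -0.015 0 0.2;-0.11 0 -0.01 0 0.2")

```text
clock: 6.5
eef_pos: [0.5732, 0.1153, 0.0821]
eef_rot: [0.999, 0.053, 0.001, -0.001]
ft_force: [5.1, 4.0, -4.5]
gripper_width: 0.3
```

```bash
python3 go.py .5715 .113 .08 6.1;python3 look.py side 220 130 65 55 9 side5
```

```text
clock 6.5 pos [0.5732 0.1153 0.0821] yaw 6.09 tilt [ 0.003  0.001 -1.   ] units [-0.064  0.069  0.071] spin -0.002 F [ 5.1  4.  -4.5] w 0.3
after-spin units [-0.063  0.069  0.071]
6.55 [0.5727 0.1152 0.0822] [ 1.9  3.9 -2.8]
```

View pics/side5c.png

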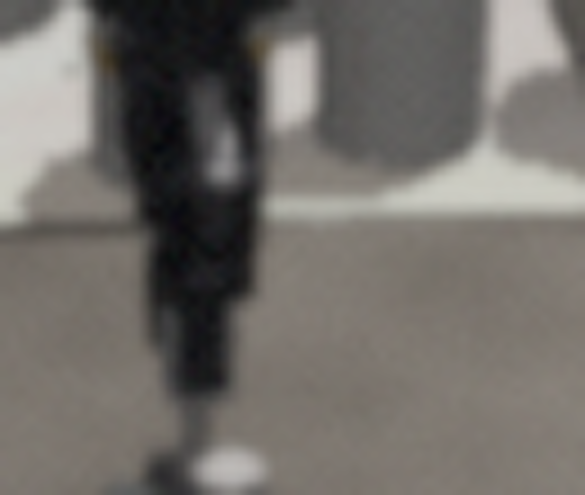

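Request:
drive_tool(moves="0 0 0 0 0.6;0 0 0 0 0.6;0 0 0 0 0.6;0 0 -0.6 0 0.6;0 0 -1 0 0.6")

```text
clock: 7.05
eef_pos: [0.5706, 0.1144, 0.1282]
eef_rot: [0.999, 0.053, -0.002, 0.0]
ft_force: [-0.2, -0.1, -0.3]
gripper_width: 0.603
```

Request:
drive_tool(moves="0 0 -1 0 0.6;0 1 -0.8 -0.85 0.6;0 1 0 -0.8 0.6;0 1 0 0 0.6;0 1 0 0 0.6")

```text
clock: 7.55
eef_pos: [0.5979, -0.0034, 0.1838]
eef_rot: [0.99, 0.139, 0.0, 0.0]
ft_force: [-0.2, 0.4, -0.5]
gripper_width: 0.602
```

Request:
drive_tool(moves="-0.6 1 0 0 1;-0.6 1 0 0 1;-0.6 1 0 0 1;-0.6 1 0 0 1;-0.6 1 0 0 1")

```text
clock: 8.05
eef_pos: [0.5518, -0.1726, 0.1835]
eef_rot: [0.99, 0.139, -0.0, 0.0]
ft_force: [-0.6, 0.2, 0.4]
gripper_width: 1.005
```

```bash
python3 go.py .467 -.1945 .15 16;python3 look.py side 210 130 80 65 8 side6;python3 look.py top 185 145 80 70 8 top6; python3 - <<'E'
from m2 import *
v,u=np.mgrid[0:384,0:512]
for n,(a,b,c,e) in (('top6',(198,218,172,205)),('side6',(236,256,158,180))):
    cam=n[:-1]; im=cv2.imread(f'pics/{n}.png').max(2); P=cloud(cam,np.load(f'pics/{n}.npy'))
    m=(u>=a)&(u<b)&(v>=c)&(v<e)&(im<58)&(P[...,2]>.09); print(n,m.sum(),u[m].mean(),v[m].mean(),ray(cam,(u[m].mean(),v[m].mean()),.119 if cam=='top' else .115),np.median(P[m],0))
E
```

```text
clock 8.05 pos [ 0.5518 -0.1726  0.1835] yaw 15.97 tilt [-0. -0. -1.] units [-2.919 -0.075  1.117] spin -0.005 F [-0.6  0.2  0.4] w 1.005
after-spin units [-2.919 -0.077  1.116]
8.1 [ 0.5509 -0.1772  0.1834] [-0.2 -4.9 -0. ]
8.15 [ 0.5515 -0.1749  0.1834] [-0.1 -0.2  0.3]
top6 29 208.79310344827587 186.82758620689654 [0.57371543 0.11652527 0.119     ] [0.57065496 0.11582555 0.12100073]
side6 259 243.47104247104247 171.0810810810811 [0.57852676 0.08222746 0.115     ] [ 0.5654166  -0.23819692  0.30095829]
```

View pics/side6c.png

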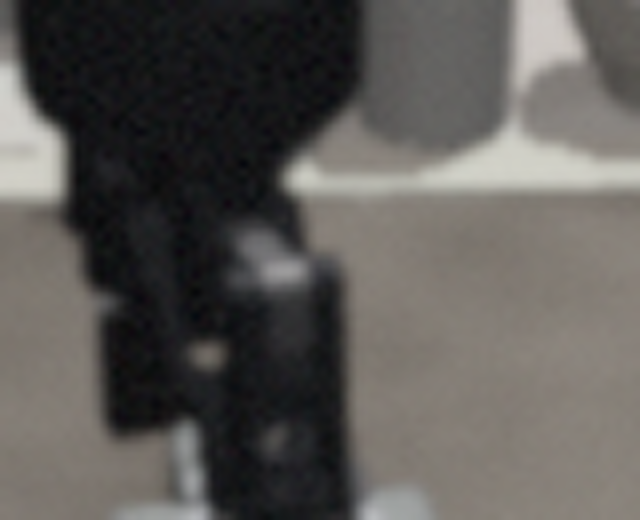

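View pics/top6c.png

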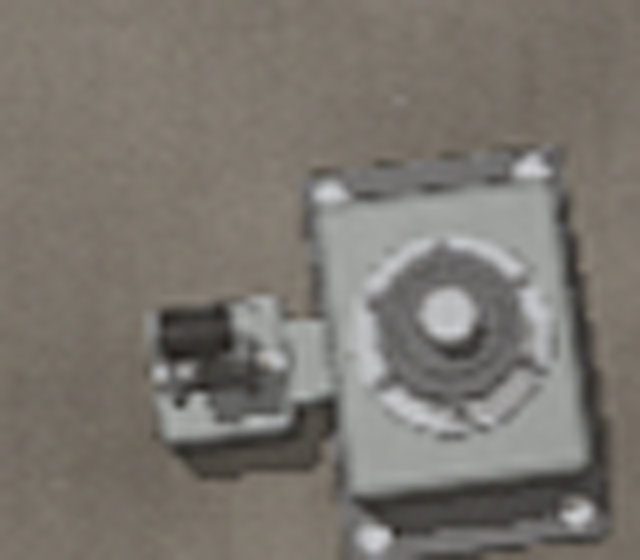

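```bash
python3 - <<'E'
from m2 import *
im=cv2.imread('pics/top6.png')
a=im[175:215,198:226]; cv2.imwrite('pics/t6z.png',cv2.resize(a,None,fx=14,fy=14,interpolation=0))
yaw=np.radians(6.1);ex=np.array([np.cos(yaw),np.sin(yaw),0]);ey=np.array([-np.sin(yaw),np.cos(yaw),0])
piv=np.array([.5805,.0278,.053])+.085*ey; print('piv',piv)
print('piv px',proj('top',piv))
for th in (-.1,-.05,0,.05,.1):
    c=piv+.062*(np.sin(th)*ex+np.array([0,0,np.cos(th)]))
    print(th,'centre',proj('top',c),'top',proj('top',c+[0,0,.009]))
# box fit from cloud
P=cloud('top',np.load('pics/top6.npy')); v,u=np.mgrid[0:384,0:512]
m=(u>198)&(u<228)&(v>178)&(v<206)&(P[...,2]>.035)&(P[...,2]<.075); q=P[m]
X=(q-piv)@ex;Y=(q-piv)@ey; k=Y>-.022; print('box X',np.percentile(X[k],[1,99]),X[k].min(),X[k].max(),'Y',Y.max())
m=(u>198)&(u<218)&(v>178)&(v<206)&(P[...,2]>.1);q=P[m];print('handle X',np.percentile((q-piv)@ex,[0,5,50,95,100]).round(4),'Y',np.percentile((q-piv)@ey,[0,5,50,95,100]).round(4),np.median(q[:,2]))
E
```

```text
piv [0.57146755 0.11231873 0.053     ]
piv px [[212.2621755  190.53315865]]
-0.1 centre [[210.72504612 189.98547672]] top [[210.44882129 189.57892068]]
-0.05 centre [[210.58387613 188.88006177]] top [[210.30670337 188.46580961]]
0 centre [[210.44716308 187.7794522 ]] top [[210.16910776 187.35759132]]
0.05 centre [[210.31529414 186.68679069]] top [[210.03642443 186.25743295]]
0.1 centre [[210.1886402  185.60518835]] top [[209.90902678 185.16846953]]
box X [-0.02464868  0.02488455] -0.0249768628382278 0.025012687020462315 Y 0.0241373369388771
handle X [-0.1785 -0.1523  0.0033  0.0115  0.0134] Y [-0.0872 -0.0757  0.0007  0.0134  0.0144] 0.12224727422018078
```

View pics/t6z.png

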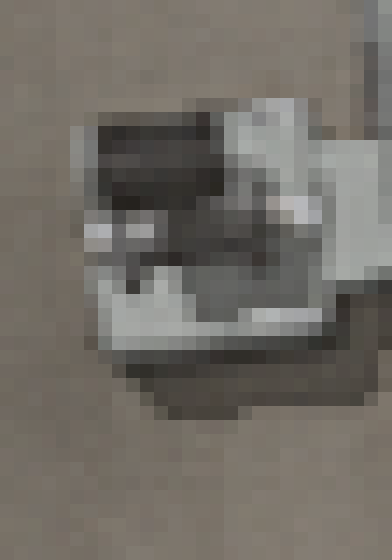

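```bash
python3 go.py .5745 .116 .15 6.1
```

```text
clock 8.15 pos [ 0.5515 -0.1749  0.1834] yaw 15.74 tilt [-0.    -0.001 -1.   ] units [ 3.37  -9.126  1.101] spin 1.606 F [-0.1 -0.2  0.3] w 0.996
after-spin units [ 1.794 -9.56   1.113]
```

Request:
drive_tool(moves="0 0 0 0.85 0.6;0 0 0 0.8 0.6;0.22 -1 0 0 0.6;0.22 -1 0 0 0.6;0.22 -1 0 0 0.6")

```text
clock: 8.65
eef_pos: [0.5626, -0.0781, 0.1834]
eef_rot: [0.999, 0.053, -0.0, -0.0]
ft_force: [0.4, -0.1, -0.6]
gripper_width: 0.599
```

Request:
drive_tool(moves="0.22 -1 0 0 0.6;0.22 -1 0 0 0.6;0.22 -1 0 0 0.6;0.22 -1 0 0 0.6;0.22 -1 0 0 0.6")

```text
clock: 9.15
eef_pos: [0.5794, 0.075, 0.1834]
eef_rot: [0.999, 0.053, -0.0, -0.0]
ft_force: [-0.1, -0.5, 0.2]
gripper_width: 0.603
```

Request:
drive_tool(moves="0 -1 0.3 0 0.6;0 -0.5 0.3 0 0.6;0 0 0 0 0.6;0 0 0 0 0.6;0 0 0 0 0.6")

```text
clock: 9.65
eef_pos: [0.5752, 0.1169, 0.1657]
eef_rot: [0.999, 0.053, 0.0, 0.0]
ft_force: [-0.2, -0.1, -0.2]
gripper_width: 0.6
```

```bash
python3 go.py .5745 .116 .077 6.1;python3 look.py side 215 135 70 60 9 side7; python3 - <<'E'
from m2 import *
yaw=np.radians(6.1);ex=np.array([np.cos(yaw),np.sin(yaw),0]);ey=np.array([-np.sin(yaw),np.cos(yaw),0])
piv=np.array([.5715,.1123,.053])
print(proj('side',piv),proj('side',[.5805,.0278,.117]))
for th in (-.05,0,.05,.1): print(th,proj('side',piv+.062*(np.sin(th)*ex+np.array([0,0,np.cos(th)]))-.013*ey))
v,u=np.mgrid[0:384,0:512]
for n,c in (('side0',(240,258,158,173)),('side7',(234,256,158,173))):
    g=cv2.imread(f'pics/{n}.png').max(2); a,b,cc,e=c; m=(u>=a)&(u<b)&(v>=cc)&(v<e)&(g<60); print(n,m.sum(),u[m].mean(),v[m].mean(),u[m].min(),u[m].max(),v[m].min(),v[m].max())
a=cv2.imread('pics/side7.png')[155:190,230:260]; cv2.imwrite('pics/s7z.png',cv2.resize(a,None,fx=15,fy=15,interpolation=0))
E
```

```text
clock 9.65 pos [0.5752 0.1169 0.1657] yaw 6.02 tilt [ 0. -0. -1.] units [-0.026  0.026  2.956] spin -0.013 F [-0.2 -0.1 -0.2] w 0.6
after-spin units [-0.025  0.027  2.956]
9.7 [0.5753 0.1168 0.1658] [ 0.2 -0.1  0.7]
[[240.54852171 185.08034896]] [[245.14094077 181.45845239]]
-0.05 [[239.90640924 167.95144795]]
0 [[241.07092512 167.83955434]]
0.05 [[242.23476118 167.77882156]]
0.1 [[243.394719  167.7693409]]
side0 40 248.725 166.15 246 251 162 170
side7 40 241.975 165.075 239 245 161 169
```

View pics/s7z.png

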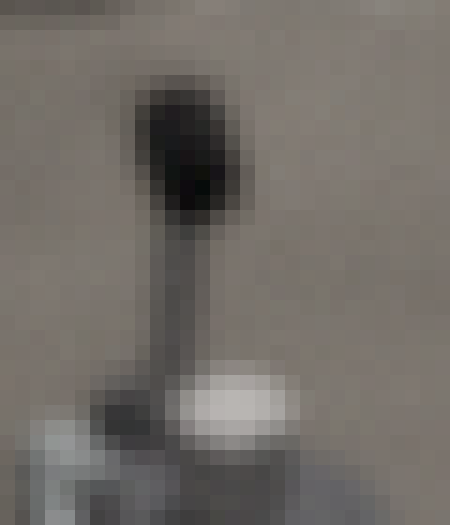

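Request:
drive_tool(moves="-0.02 0.02 0.75 0 0.6;0 0 0.8 0 0.6;0 0 0.8 0 0.6;0 0 0.4 0 0.6;0 0 0.2 0 0.6")

```text
clock: 10.2
eef_pos: [0.574, 0.1165, 0.0762]
eef_rot: [0.999, 0.052, -0.001, 0.0]
ft_force: [-0.1, -0.2, -0.0]
gripper_width: 0.601
```

Request:
drive_tool(moves="0 0 0 0 0.4;0 0 0 0 0.25;0 0 0 0 0.2;0 0 0 0 0.2;0 0 0 0 0.2")

```text
clock: 10.7
eef_pos: [0.5753, 0.1157, 0.078]
eef_rot: [0.999, 0.052, 0.001, 0.001]
ft_force: [0.9, -7.8, -2.8]
gripper_width: 0.302
```

Request:
drive_tool(moves="-0.04 0 0 0 0.2;-0.04 0 0 0 0.2;-0.04 0 0 0 0.2;-0.04 0 0 0 0.2;0 0 0 0 0.2")

```text
clock: 11.2
eef_pos: [0.5719, 0.1153, 0.0782]
eef_rot: [0.999, 0.052, 0.002, 0.001]
ft_force: [5.1, -6.6, -5.6]
gripper_width: 0.293
```

Request:
drive_tool(moves="0 0 0 0 0.6;0 0 0 0 0.6;0 0 0 0 0.6;0 0 -0.8 0 0.6;0 0 -1 0 0.6")

```text
clock: 11.7
eef_pos: [0.5684, 0.1168, 0.1306]
eef_rot: [0.999, 0.053, -0.001, -0.0]
ft_force: [0.3, 0.2, -0.6]
gripper_width: 0.601
```

Request:
drive_tool(moves="0 0 -1 0 0.6;0 0 -0.2 0 0.6;0 0 0 0 0.6;0 0 0 0 0.6;0 0 0 0 0.6")

```text
clock: 12.2
eef_pos: [0.5687, 0.1166, 0.1656]
eef_rot: [0.999, 0.053, -0.001, -0.0]
ft_force: [0.7, 0.5, 0.4]
gripper_width: 0.605
```

```bash
python3 go.py .5715 .116 .077 6.1;python3 look.py side 215 135 70 60 9 side8; python3 - <<'E'
from m2 import *
v,u=np.mgrid[0:384,0:512]
for n,c in (('side0',(240,258,158,173)),('side7',(234,256,158,173)),('side8',(232,256,158,173))):
    g=cv2.imread(f'pics/{n}.png').max(2); a,b,cc,e=c; m=(u>=a)&(u<b)&(v>=cc)&(v<e)&(g<60); print(n,m.sum(),u[m].mean(),v[m].mean(),u[m].min(),u[m].max(),v[m].min(),v[m].max())
a=cv2.imread('pics/side8.png')[155:190,230:260]; cv2.imwrite('pics/s8z.png',cv2.resize(a,None,fx=15,fy=15,interpolation=0))
E
```

```text
clock 12.2 pos [0.5687 0.1166 0.1656] yaw 6.08 tilt [-0.002 -0.    -1.   ] units [0.096 0.031 2.952] spin -0.004 F [0.7 0.5 0.4] w 0.605
after-spin units [0.09  0.031 2.952]
12.25 [0.5687 0.1166 0.1656] [ 0.6 -0.5  0.3]
side0 40 248.725 166.15 246 251 162 170
side7 40 241.975 165.075 239 245 161 169
side8 39 240.76923076923077 165.07692307692307 238 243 161 169
```

View pics/s8z.png

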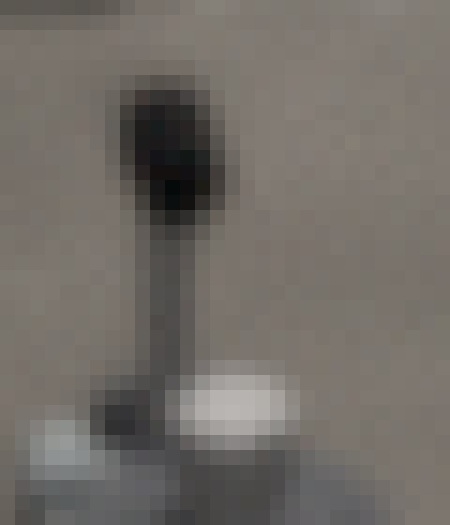

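```bash
python3 - <<'E'
from m2 import *
piv=np.array([.5715,.1123,.053])
for z in (0,.02,.03,.04,.05,.062): print(z,proj('side',piv+[0,0,z]))
g=cv2.imread('pics/side8.png').max(2).astype(float)
for v in range(169,181):
    r=g[v,232:250]; bg=np.median(np.r_[r[:4],r[-3:]]); w=np.clip(bg-r-8,0,None); w[12:]=0; w[:5]=0; print(v,(w*np.arange(232,250)).sum()/w.sum(), g[v,237:246].astype(int))
E
python3 look.py top 185 145 80 70 8 top8
```

```text
0 [[240.54852171 185.08034896]]
0.02 [[240.49655526 178.88283075]]
0.03 [[240.47015817 175.73471462]]
0.04 [[240.44347929 172.55299127]]
0.05 [[240.41651407 169.33711966]]
0.062 [[240.38377131 165.43221895]]
169 241.07299270072994 [122 113  85  53  35  48  76 103 119]
170 240.96491228070175 [122 116  97  71  63  75  98 116 122]
171 240.75423728813558 [124 117 100  79  75  88 110 120 122]
172 240.65486725663717 [122 118  99  83  79  92 114 123 121]
173 240.61467889908258 [126 117 101  82  78  94 116 124 122]
174 240.57142857142858 [123 117 100  82  80  96 118 124 122]
175 240.57692307692307 [122 117  99  83  79  95 115 123 123]
176 240.57407407407408 [121 118 100  78  80  94 117 121 120]
177 240.61111111111111 [118 116  99  82  78  94 114 120 121]
178 240.51304347826087 [116 112  97  81  77  94 114 121 123]
179 240.13385826771653 [110 106  92  80  78  97 120 135 139]
180 239.25384615384615 [ 97  90  80  75  88 115 146 163 168]
12.3 [0.5689 0.1166 0.1658] [0.6 0.3 0.3]
```

Request:
drive_tool(moves="0 0 0 -0.85 0.6;0 0 0 -0.8 0.6;0 1 0 0 0.6;0 1 0 0 0.8;-0.2 1 0 0 1")

```text
clock: 12.8
eef_pos: [0.5889, 0.0277, 0.1662]
eef_rot: [0.99, 0.139, -0.0, -0.0]
ft_force: [1.1, 0.4, -0.4]
gripper_width: 0.916
```

```bash
python3 go.py .467 -.1945 .06 16
```

```text
clock 12.8 pos [0.5889 0.0277 0.1662] yaw 16.02 tilt [-0.001  0.    -1.   ] units [-5.946  6.001  3.541] spin 0.003 F [ 1.1  0.4 -0.4] w 0.916
after-spin units [-5.946  6.002  3.539]
```

Request:
drive_tool(moves="-1 1 0 0 1;-1 1 0 0 1;-1 1 0 0 1;-1 1 0.3 0 1;-1 1 0.4 0 1")

```text
clock: 13.3
eef_pos: [0.4849, -0.1584, 0.1457]
eef_rot: [0.99, 0.139, 0.0, 0.0]
ft_force: [0.8, 0.4, 0.2]
gripper_width: 1.0
```

Request:
drive_tool(moves="-0.7 0.6 0.4 0 1;0 0 0.6 0 1;0 0 0.6 0 1;0 0 0.4 0 1;0 0 0 0 1")

```text
clock: 13.8
eef_pos: [0.4692, -0.1793, 0.0843]
eef_rot: [0.99, 0.139, -0.001, -0.001]
ft_force: [0.1, 0.2, -1.7]
gripper_width: 1.002
```

```bash
python3 go.py .467 -.1945 .010 16; python3 look.py side 130 170 150 130 5 side9;python3 look.py top 270 170 90 100 6 top9
```

```text
clock 13.8 pos [ 0.4692 -0.1793  0.0843] yaw 15.98 tilt [-0.003  0.002 -1.   ] units [-0.204  0.471  2.475] spin -0.004 F [ 0.1  0.2 -1.7] w 1.002
after-spin units [-0.21   0.465  2.475]
13.85 [ 0.4699 -0.1796  0.0853] [-0.4  0.7  0. ]
13.9 [ 0.4705 -0.1799  0.086 ] [-0.2  0.3 -0.3]
```

View pics/side9c.png

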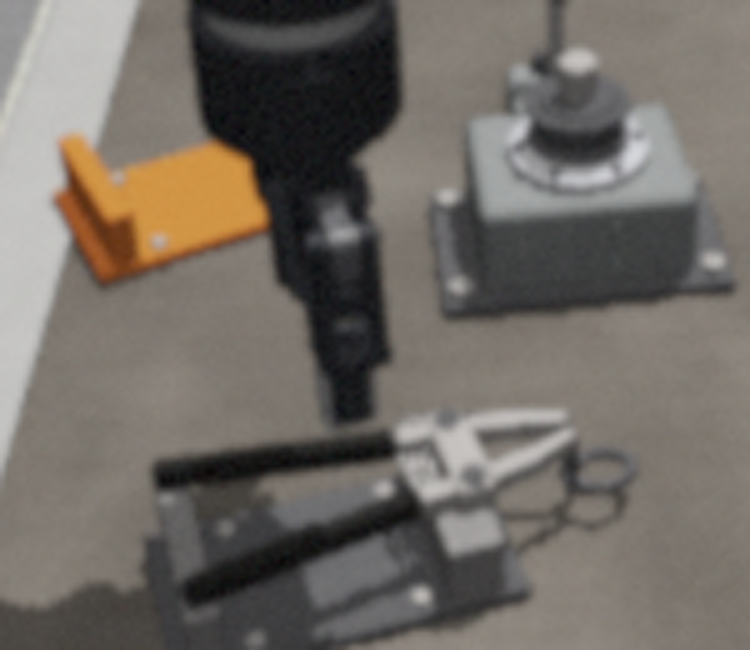

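View pics/top9c.png

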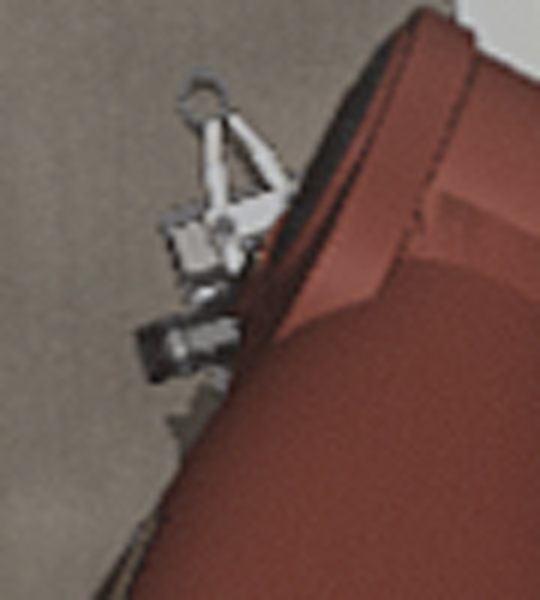

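Request:
drive_tool(moves="-0.23 0.5 0 0 1;0 0 0.5 0 1;0 0 0.5 0 1;0 0 0.3 0 1;0 0 0 0 1")

```text
clock: 14.4
eef_pos: [0.4676, -0.196, 0.0465]
eef_rot: [0.99, 0.139, -0.0, -0.0]
ft_force: [-0.4, 0.2, -0.3]
gripper_width: 1.0
```

```bash
python3 go.py .467 -.1945 .010 16; python3 look.py side 130 200 150 100 5 side10;python3 - <<'E'
from h import *
ty=np.array([np.sin(np.radians(16)),-np.cos(np.radians(16)),0]); s=arm.read_state()['eef_pos']
for dz in (0,.01,.02,.03): print(dz,(proj('side',s+.05*ty+[0,0,dz])-[130,200])*5,(proj('side',s-.05*ty+[0,0,dz])-[130,200])*5)
E
```

```text
clock 14.4 pos [ 0.4676 -0.196   0.0465] yaw 16.0 tilt [-0.001  0.001 -1.   ] units [-0.005 -0.052  1.216] spin -0.0 F [-0.4  0.2 -0.3] w 1.0
after-spin units [-0.006 -0.053  1.216]
14.45 [ 0.468  -0.1962  0.0471] [-0.6 -0.3  0.5]
0 [[356.31828526 426.37544946]] [[304.03566397 262.99121509]]
0.01 [[354.69757288 408.53676567]] [[302.21994952 245.74382707]]
0.02 [[353.05291636 390.43453592]] [[300.37994827 228.26573981]]
0.03 [[351.38378111 372.06287638]] [[298.51516965 210.55229341]]
```

View pics/side10c.png

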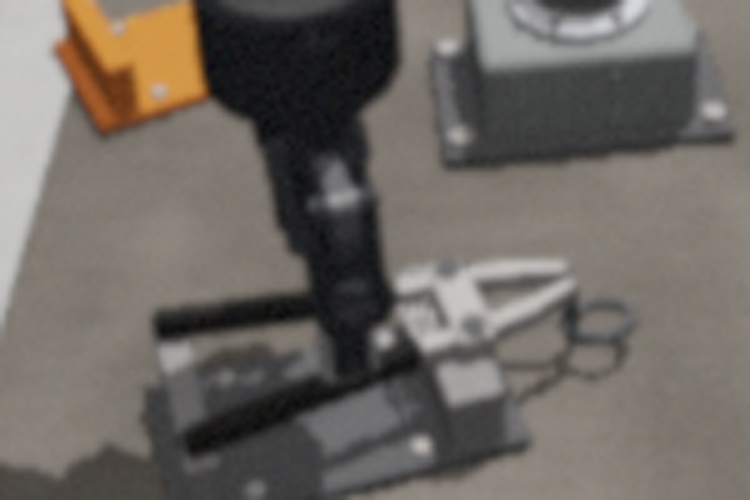

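Request:
drive_tool(moves="0 -0.03 0.4 0 1;0 0 0.4 0 1;0 0 0.3 0 1;0 0 0.17 0 1;0 0 0 0 1")

```text
clock: 14.95
eef_pos: [0.467, -0.1952, 0.0078]
eef_rot: [0.99, 0.139, -0.001, -0.001]
ft_force: [-1.2, -0.7, -0.6]
gripper_width: 0.996
```

```bash
python3 go.py .467 -.1945 .010 16; python3 look.py side 130 200 150 100 5 side11
```

```text
clock 14.95 pos [ 0.467  -0.1952  0.0078] yaw 15.97 tilt [-0.001  0.001 -1.   ] units [ 0.006 -0.022 -0.072] spin -0.005 F [-1.2 -0.7 -0.6] w 0.996
after-spin units [ 0.006 -0.022 -0.072]
15.0 [ 0.4674 -0.1954  0.0084] [ 0.6 -0.2  0.1]
```

View pics/side11c.png

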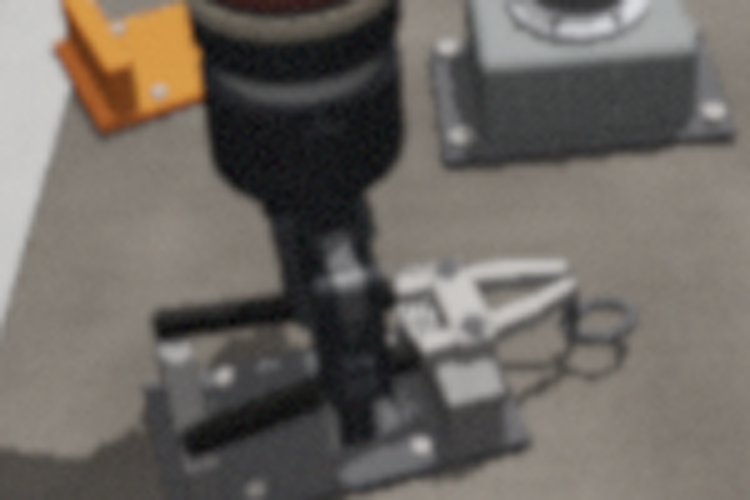

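Request:
drive_tool(moves="0 0 0 0 0.8;0 0 0 0 0.65;0 0 0 0 0.5;0 0 0 0 0.4;0 0 0 0 0.3", newtons=27)

```text
clock: 15.5
eef_pos: [0.4683, -0.1958, 0.01]
eef_rot: [0.99, 0.139, 0.001, 0.0]
ft_force: [-2.8, 2.2, 12.7]
gripper_width: 0.438
```

Request:
drive_tool(moves="0 0 0 0 0.3;0 0 0 0 0.3;0 0 0 0 0.2;0 0 0 0 0.2;0 0 0 0 0.2")

```text
clock: 16.0
eef_pos: [0.4683, -0.1958, 0.01]
eef_rot: [0.99, 0.139, 0.001, 0.0]
ft_force: [-3.6, 1.4, 13.2]
gripper_width: 0.434
```

```bash
python3 go.py .467 -.1945 .010 16; python3 look.py side 130 200 150 100 5 side12; python3 look.py top 270 170 90 100 6 top12
```

```text
clock 16.0 pos [ 0.4683 -0.1958  0.01  ] yaw 16.0 tilt [ 0.001 -0.001 -1.   ] units [-0.028 -0.054  0.   ] spin 0.001 F [-3.6  1.4 13.2] w 0.434
after-spin units [-0.028 -0.054  0.001]
16.05 [ 0.4682 -0.1958  0.01  ] [-2.6  1.3 12.8]
16.1 [ 0.4682 -0.1958  0.01  ] [-3.   1.1 12. ]
```

View pics/side12c.png

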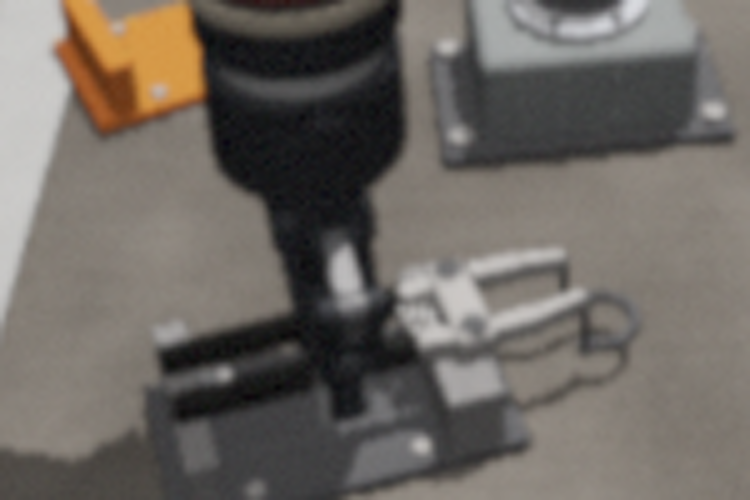

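View pics/top12c.png

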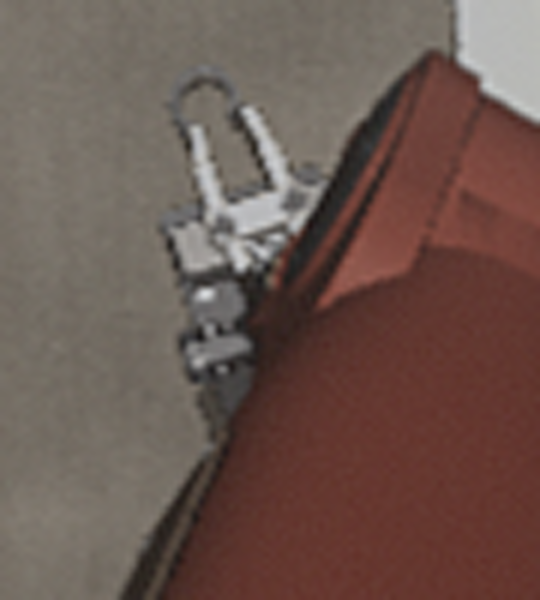

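Request:
drive_tool(moves="0 0 -0.2 0 0.2;0 0 -0.4 0 0.2;0 0 -0.5 0 0.2;0 0 -0.5 0 0.2;0 0 -0.5 0 0.2")

```text
clock: 16.6
eef_pos: [0.4677, -0.1956, 0.0731]
eef_rot: [0.99, 0.139, 0.0, 0.0]
ft_force: [-0.4, -0.5, -2.2]
gripper_width: 0.432
```

Request:
drive_tool(moves="0 0 -0.5 0 0.2;0 0 -0.6 0 0.2;0 0 -0.6 0 0.2;0 0 -0.6 0 0.2;0 0 -0.3 0 0.2")

```text
clock: 17.1
eef_pos: [0.4682, -0.1959, 0.1519]
eef_rot: [0.99, 0.139, 0.001, 0.001]
ft_force: [-0.3, -0.4, -2.1]
gripper_width: 0.433
```

```bash
python3 go.py .4642 -.0056 .15 16; python3 look.py side 130 130 150 120 5 side13
```

```text
clock 17.1 pos [ 0.4682 -0.1959  0.1519] yaw 15.97 tilt [ 0.002 -0.001 -1.   ] units [ 1.616 -6.136  0.056] spin -0.005 F [-0.3 -0.4 -2.1] w 0.433
after-spin units [ 1.619 -6.135  0.063]
17.15 [ 0.4687 -0.1961  0.1525] [1.3 0.5 0.2]
```

View pics/side13c.png

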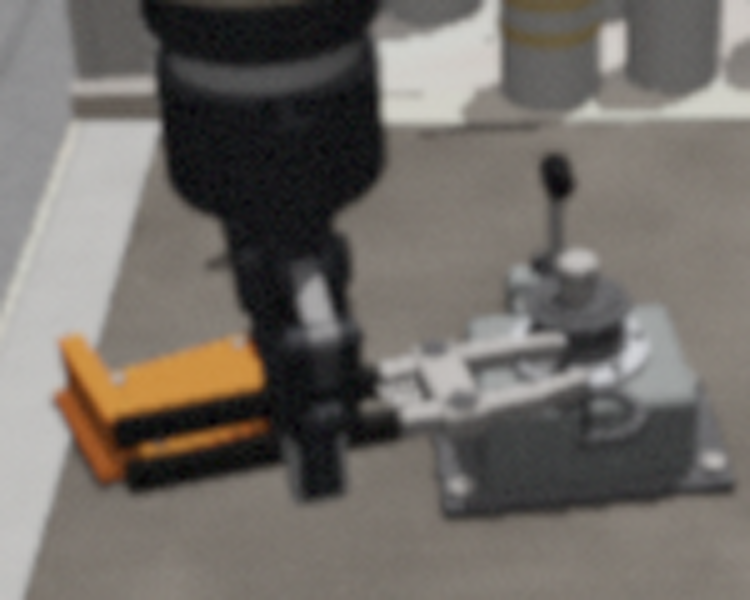

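Request:
drive_tool(moves="0.2 -0.6 0 0 0.2;0.23 -0.9 0 0 0.2;0.23 -0.9 0 0 0.2;0.23 -0.9 0 0 0.2;0.23 -0.9 0 0 0.2")

```text
clock: 17.65
eef_pos: [0.4647, -0.0641, 0.1494]
eef_rot: [0.99, 0.139, -0.0, -0.0]
ft_force: [0.6, 0.7, -1.8]
gripper_width: 0.43
```

Request:
drive_tool(moves="0.23 -0.9 0 0 0.2;0.23 -0.7 0 0 0.2;0.04 -0.3 0 0 0.2;0 0 0 0 0.2;0 0 0 0 0.2")

```text
clock: 18.15
eef_pos: [0.464, -0.0067, 0.1496]
eef_rot: [0.99, 0.139, -0.0, 0.0]
ft_force: [-0.3, -0.0, -1.6]
gripper_width: 0.427
```

```bash
python3 go.py .4642 -.0056 .15 16; python3 look.py side 190 120 110 90 7 side14;python3 look.py top 200 150 90 80 7 top14
```

```text
clock 18.15 pos [ 0.464  -0.0067  0.1496] yaw 15.98 tilt [-0. -0. -1.] units [ 0.018 -0.034 -0.012] spin -0.003 F [-0.3 -0.  -1.6] w 0.427
after-spin units [ 0.018 -0.034 -0.012]
18.2 [ 0.464  -0.007   0.1497] [ 0.7  0.4 -1.7]
18.25 [ 0.4641 -0.0071  0.1497] [ 0.1 -0.5 -1.6]
```

View pics/side14c.png

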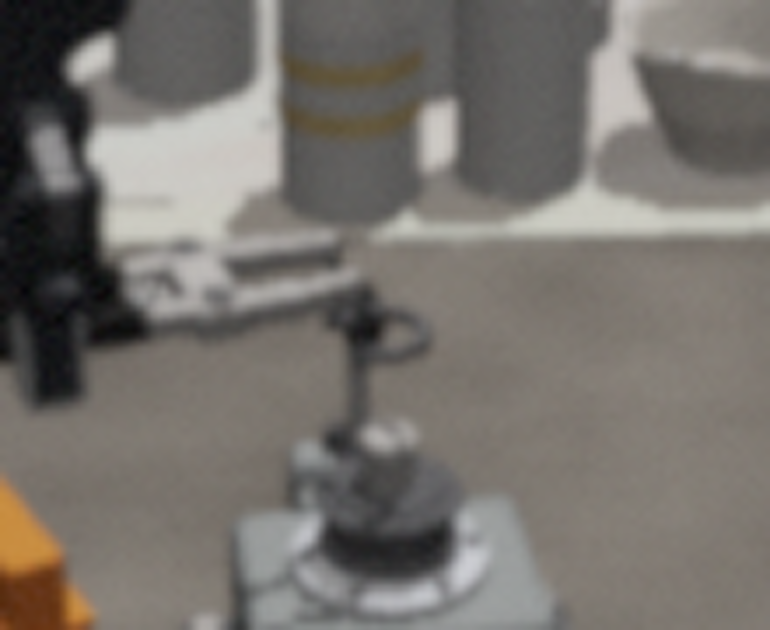

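View pics/top14c.png

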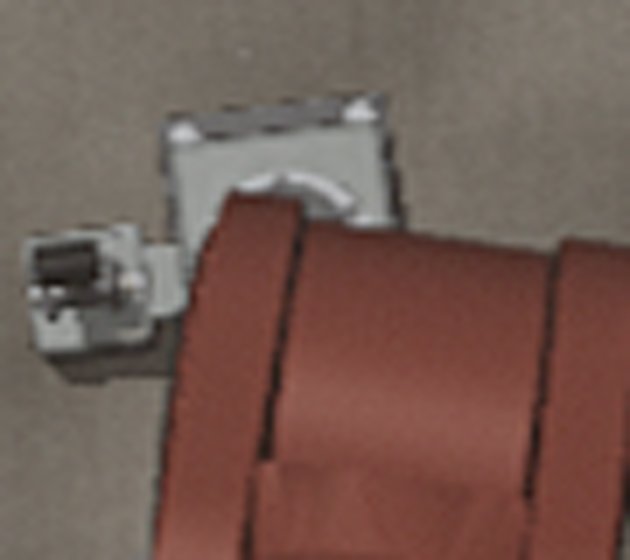

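```bash
python3 - <<'E'
import cv2
a=cv2.imread('pics/side14.png')[155:190,230:260]; cv2.imwrite('pics/z1.png',cv2.resize(a,None,fx=16,fy=16,interpolation=0))
a=cv2.imread('pics/top12.png')[178:205,292:322]; cv2.imwrite('pics/z2.png',cv2.resize(a,None,fx=16,fy=16,interpolation=0))
E
```

```text
(no output)
```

View pics/z1.png

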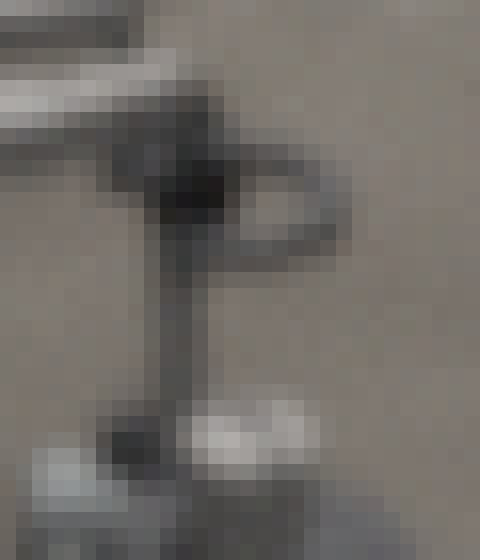

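View pics/z2.png

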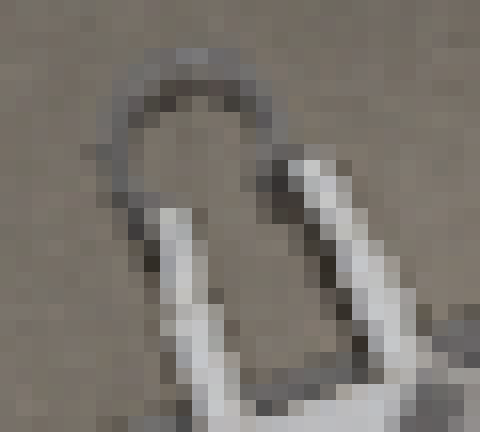

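```bash
python3 - <<'E'
from m2 import *
import scipy.optimize as so
r=ray('top',(303.7,185.9),.020); t=np.array([.4682,-.1958]); d=r[:2]-t; th=np.radians(16)
print('ring',r,'off',d,'local',d@[np.cos(th),np.sin(th)],d@[-np.sin(th),np.cos(th)])
# pred position now
s=np.array([.4641,-.0071]); p=s+d; print('now ring xy',p)
for z in (.150,.155,.160,.165): 
    t=np.linspace(0,2*np.pi,8,endpoint=False); q=np.c_[p[0]+.0145*np.cos(t),p[1]+.0145*np.sin(t),0*t+z]; c=proj('side',[*p,z])[0]; e=proj('side',q); print(z,c.round(2),'u',e[:,0].min().round(1),e[:,0].max().round(1),'v',e[:,1].min().round(1),e[:,1].max().round(1), 'crop',((c-[230,155]+.5)*16).round())
P=cloud('side',np.load('pics/side14.npy'))
for v in range(163,174): print(v,[tuple((P[v,u]*1000).round().astype(int).tolist()) for u in range(243,253)])
print(proj('side',[.5805,.0278,.117]))
E
```

```text
ring [ 0.5824168 -0.1584336  0.02     ] off [0.1142168 0.0373664] local 0.12009180762903607 0.0044364744277752746
now ring xy [0.5783168 0.0302664]
0.15 [244.2  169.44] u 238.2 250.1 v 166.5 172.5 crop [235. 239.]
0.155 [244.19 167.66] u 238.2 250.1 v 164.7 170.7 crop [235. 211.]
0.16 [244.19 165.87] u 238.2 250.2 v 162.9 168.9 crop [235. 182.]
0.165 [244.18 164.06] u 238.2 250.2 v 161.2 167.0 crop [235. 153.]
163 [(576, 44, 160), (578, 45, 160), (581, 46, 159), (584, 48, 158), (586, 49, 157), (603, 331, 0), (606, 328, 2), (610, 328, 2), (613, 326, 2), (616, 327, 2)]
164 [(576, 43, 158), (578, 43, 158), (581, 39, 160), (583, 44, 157), (586, 40, 160), (588, 38, 161), (590, 38, 161), (609, 320, 2), (612, 321, 2), (616, 320, 2)]
165 [(578, 102, 122), (581, 105, 120), (592, 314, 2), (596, 316, 1), (586, 40, 157), (588, 38, 158), (590, 34, 160), (593, 32, 161), (595, 32, 161), (615, 314, 2)]
166 [(578, 103, 118), (581, 102, 119), (592, 309, 1), (595, 307, 2), (599, 310, 1), (602, 306, 2), (590, 36, 156), (592, 29, 160), (595, 33, 158), (615, 306, 3)]
167 [(578, 102, 116), (581, 105, 114),
[... 411 characters left out ...]
 158), (611, 287, 2), (614, 288, 1)]
170 [(575, 12, 159), (577, 15, 157), (579, 12, 159), (582, 12, 159), (584, 14, 158), (587, 16, 156), (589, 16, 157), (607, 283, 1), (610, 282, 1), (614, 283, 1)]
171 [(575, 12, 156), (577, 12, 156), (579, 12, 156), (582, 14, 155), (597, 280, -1), (600, 277, 1), (604, 280, -1), (607, 272, 4), (610, 277, 1), (613, 279, -1)]
172 [(584, 272, 1), (587, 269, 2), (590, 267, 3), (594, 271, 1), (597, 270, 1), (600, 268, 3), (603, 272, 0), (606, 270, 1), (610, 270, 1), (613, 268, 2)]
173 [(584, 266, 1), (587, 264, 1), (590, 264, 2), (593, 264, 2), (596, 261, 3), (600, 264, 1), (603, 264, 1), (606, 263, 1), (609, 264, 1), (612, 264, 1)]
[[245.14094077 181.45845239]]
```

```bash
python3 - <<'E'
from m2 import *
import scipy.optimize as so
v,u=np.mgrid[0:384,0:512]
for n in ('side8','side0','side14'):
    P=cloud('side',np.load(f'pics/{n}.npy'))
    m=(u>235)&(u<256)&(v>172)&(v<190)&(P[...,2]>.108)&(abs(P[...,1]-.028)<.02); q=P[m]; 
    top=q[q[:,2]>.113]; print(n,len(q),len(top),'x',(top[:,0].min()+top[:,0].max())/2,'y',np.percentile(top[:,1],[2,50,98]).round(4),'mean',top.mean(0).round(4))
    im=cv2.imread(f'pics/{n}.png'); w=(im.min(2)>140)&(u>236)&(u<254)&(v>174)&(v<188); print('bright',w.sum(),u[w].mean(),v[w].mean(),ray('side',(u[w].mean(),v[w].mean()),.117))
P=cloud('side',np.load('pics/side14.npy'))
m=(P[...,2]>.150)&(P[...,2]<.165)&(P[...,1]<.06)&(P[...,1]>0)&(u>=243)&(u<254)&(v>=160)&(v<174)
q=P[m]; print(len(q))
for cut in (.577,.580,.583):
    k=q[q[:,0]>cut]
    for Rr in (.0145,.015):
        f=so.least_squares(lambda c:np.hypot(k[:,0]-c[0],k[:,1]-c[1])-Rr,[.579,.029],loss='soft_l1',f_scale=.002); print(cut,Rr,len(k),f.x.round(4),np.std(f.fun).round(4))
    f=so.least_squares(lambda c:np.hypot(k[:,0]-c[0],k[:,1]-c[1])-c[2],[.579,.029,.015],loss='soft_l1',f_scale=.002); print('free',f.x.round(4), 'z',k[:,2].mean())
E
```

```text
side8 50 37 x 0.581283819661341 y [0.0168 0.0239 0.0349] mean [0.5811 0.0248 0.117 ]
bright 22 245.22727272727272 181.5909090909091 [0.58068667 0.02716995 0.117     ]
side0 50 37 x 0.581255504751172 y [0.0154 0.0246 0.0348] mean [0.5809 0.0242 0.1174]
bright 22 245.22727272727272 181.5909090909091 [0.58068667 0.02716995 0.117     ]
side14 51 39 x 0.5812633493290282 y [0.0167 0.0233 0.0334] mean [0.5813 0.0243 0.1169]
bright 15 245.06666666666666 181.8 [0.58024653 0.02620837 0.117     ]
44
0.577 0.0145 39 [0.5795 0.0277] 0.0021
0.577 0.015 39 [0.5789 0.0279] 0.0021
free [0.5783 0.0281 0.0155] z 0.15879004306037972
0.58 0.0145 31 [0.5795 0.0276] 0.0023
0.58 0.015 31 [0.5789 0.0277] 0.0022
free [0.5773 0.0279 0.0162] z 0.15888352371153663
0.583 0.0145 26 [0.5795 0.0274] 0.0023
0.583 0.015 26 [0.5789 0.0274] 0.0022
free [0.5751 0.0277 0.0181] z 0.15893848304129998
```

Request:
drive_tool(moves="0.05 0.05 0 0 0.2;0 0 0.4 0 0.2;0 0 0.4 0 0.2;0 0 0.25 0 0.2;0 0 0 0 0.2")

```text
clock: 18.75
eef_pos: [0.4652, -0.0076, 0.1175]
eef_rot: [0.99, 0.139, -0.001, -0.0]
ft_force: [-0.0, -0.8, -2.2]
gripper_width: 0.428
```

```bash
python3 go.py .4655 -.0085 .0877 16; python3 look.py side 225 155 40 35 14 side15
```

```text
clock 18.75 pos [ 0.4652 -0.0076  0.1175] yaw 15.94 tilt [-0.002  0.    -1.   ] units [0.001 0.032 0.992] spin -0.011 F [-0.  -0.8 -2.2] w 0.428
after-spin units [-0.     0.032  0.992]
18.8 [ 0.4657 -0.0075  0.1181] [-1.1 -0.6 -2.2]
```

View pics/side15c.png

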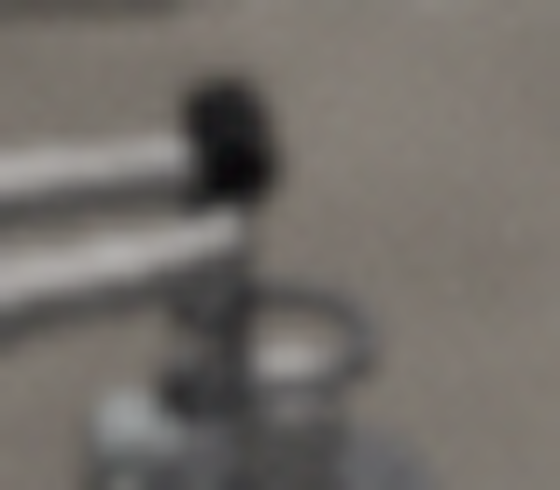

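```bash
python3 - <<'E'
from m2 import *
c=np.array([.5807,.0272])
for r,z in ((.016,.127),(.013,.127),(.010,.117)): 
    t=np.linspace(0,2*np.pi,72); e=(proj('side',np.c_[c[0]+r*np.cos(t),c[1]+r*np.sin(t),0*t+z])-[225,155]+.5)*14; print(r,z,e.min(0).round(),e.max(0).round())
a=cv2.imread('pics/side15.png')[170:190,235:258]; 
b=cv2.resize(a,None,fx=24,fy=24,interpolation=0); cv2.imwrite('pics/z3.png',b)
import scipy.optimize as so
v,u=np.mgrid[0:384,0:512]
P=cloud('side',np.load('pics/side15.npy'))
m=(P[...,2]>.120)&(P[...,2]<.135)&(P[...,1]<.055)&(P[...,1]>0)&(u>=243)&(u<256)&(v>=168)&(v<186)
q=P[m]
for cut in (.577,.582):
    k=q[q[:,0]>cut]
    f=so.least_squares(lambda c:np.hypot(k[:,0]-c[0],k[:,1]-c[1])-.0147,[.579,.029],loss='soft_l1',f_scale=.002); print(cut,len(k),f.x.round(4),np.std(f.fun).round(4),k[:,2].mean())
E
```

```text
0.016 0.127 [199. 284.] [381. 379.]
0.013 0.127 [216. 293.] [364. 370.]
0.01 0.117 [234. 350.] [347. 409.]
0.577 37 [0.5804 0.0268] 0.0018 0.12660415598638908
0.582 27 [0.5804 0.0267] 0.0018 0.12654522803804183
```

View pics/z3.png

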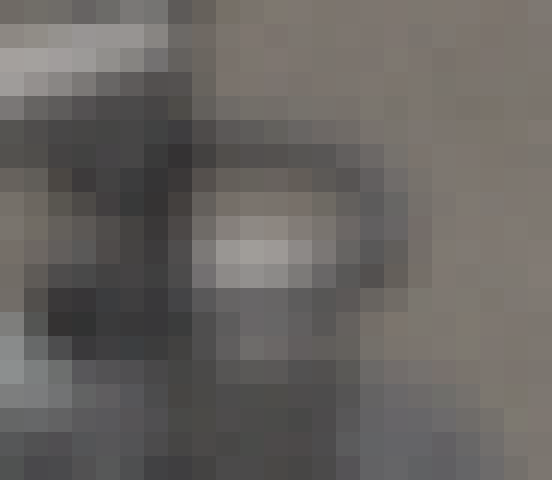

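Request:
drive_tool(moves="0 0 0.12 0 0.2;0 0 0.12 0 0.2;0 0 0.12 0 0.2;0 0 0.12 0 0.2;0 0 0 0 0.2")

```text
clock: 19.3
eef_pos: [0.4655, -0.0072, 0.1034]
eef_rot: [0.99, 0.139, -0.0, -0.0]
ft_force: [-0.3, 0.3, -1.5]
gripper_width: 0.43
```

```bash
python3 go.py .4655 -.0085 .0877 16; python3 look.py side 225 155 40 35 14 side16
```

```text
clock 19.3 pos [ 0.4655 -0.0072  0.1034] yaw 15.97 tilt [-0.001  0.    -1.   ] units [-0.013  0.041  0.524] spin -0.005 F [-0.3  0.3 -1.5] w 0.43
after-spin units [-0.013  0.041  0.524]
19.35 [ 0.4657 -0.0072  0.1037] [ 0.6  0.5 -2.4]
```

View pics/side16c.png

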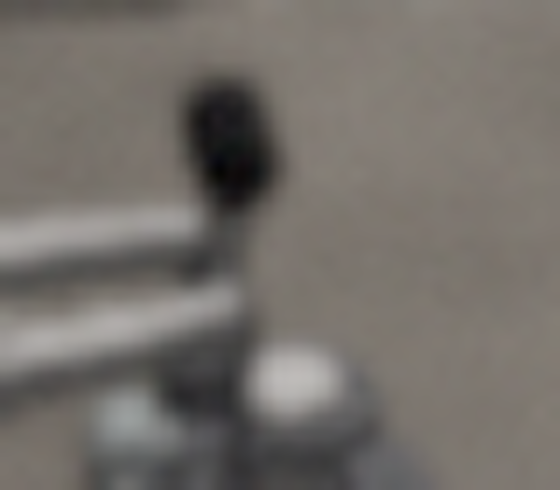

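Request:
drive_tool(moves="0 0 0.12 0 0.2;0 0 0.12 0 0.2;0 0 0.12 0 0.2;0 0 0.08 0 0.2;0 0 0 0 0.2")

```text
clock: 19.85
eef_pos: [0.4656, -0.0072, 0.0903]
eef_rot: [0.99, 0.139, -0.0, -0.0]
ft_force: [-0.5, 0.7, -2.4]
gripper_width: 0.43
```

Request:
drive_tool(moves="0 0 0.03 0 0.2;0 0 0.03 0 0.2;0 0 0.02 0 0.2;0 0 0 0 0.2;0 0 0 0 0.2")

```text
clock: 20.35
eef_pos: [0.466, -0.0073, 0.0884]
eef_rot: [0.99, 0.139, 0.0, 0.0]
ft_force: [-0.6, -0.2, -0.7]
gripper_width: 0.43
```

```bash
python3 go.py .4655 -.0085 .0877 16; python3 look.py side 210 145 60 50 12 side17;  python3 - <<'E'
from m2 import *
P=cloud('side',np.load('pics/side17.npy'))
for v in range(180,194): print(v,[tuple((P[v,u]*1000).round().astype(int).tolist()) for u in range(241,254,2)])
E
```

```text
clock 20.35 pos [ 0.466  -0.0073  0.0884] yaw 15.98 tilt [ 0. -0. -1.] units [-0.027  0.035  0.023] spin -0.004 F [-0.6 -0.2 -0.7] w 0.43
after-spin units [-0.027  0.035  0.023]
20.4 [ 0.466  -0.0073  0.0884] [-0.5 -0.2 -1.5]
180 [(570, 8, 134), (575, 33, 118), (580, 33, 118), (585, 31, 119), (601, 222, 1), (607, 222, 1), (613, 224, -1)]
181 [(570, 7, 131), (575, 30, 117), (580, 30, 117), (585, 26, 119), (590, 29, 118), (607, 216, 1), (612, 211, 4)]
182 [(570, 6, 129), (575, 11, 126), (580, 23, 118), (585, 23, 118), (590, 24, 118), (606, 214, -1), (612, 209, 1)]
183 [(570, 6, 127), (575, 10, 124), (545, -781, 621), (585, 20, 117), (590, 24, 114), (606, 206, 0), (612, 206, 0)]
184 [(569, 4, 125), (575, 14, 119), (580, 17, 116), (585, 19, 115), (590, 26, 111), (606, 201, -1), (612, 200, 0)]
185 [(571, 39, 100), (574, 10, 118), (580, 16, 114), (585, 18, 113), (590, 26, 107), (596, 37, 100), (611, 194, 1)]
186 [(570, 35, 99), (575, 11, 114), (580, 18, 110), (585, 22, 107), (590, 23, 106), (595, 33, 100), (601, 41, 94)]
187 [(570, 34, 97), (575, 12, 111), (580, 18, 107), (585, 17, 107), (590, 25, 102), (545, -781, 621), (601, 36, 95)]
188 [(570, 32, 95), (575, 14, 107), (580, 19, 103), (585, 19, 103), (590, 28, 97), (595, 25, 99), (601, 32, 94)]
189 [(570, 27, 95), (574, 10, 106), (580, 19, 100), (585, 21, 99), (590, 21, 99), (595, 18, 101), (600, 26, 95)]
190 [(570, 22, 96), (574, 11, 103), (580, 13, 101), (585, 16, 99), (590, 18, 98), (595, 17, 98), (600, 22, 95)]
191 [(570, 13, 98), (574, 11, 100), (579, 11, 99), (584, 13, 98), (589, 13, 98), (595, 17, 95), (600, 19, 94)]
192 [(570, 11, 97), (574, 10, 97), (579, 13, 96), (584, 12, 96), (589, 14, 95), (594, 14, 94), (599, 14, 94)]
193 [(570, 11, 94), (574, 11, 94), (579, 10, 94), (584, 10, 94), (589, 9, 95), (594, 9, 95), (599, 9, 94)]
```

View pics/side17c.png

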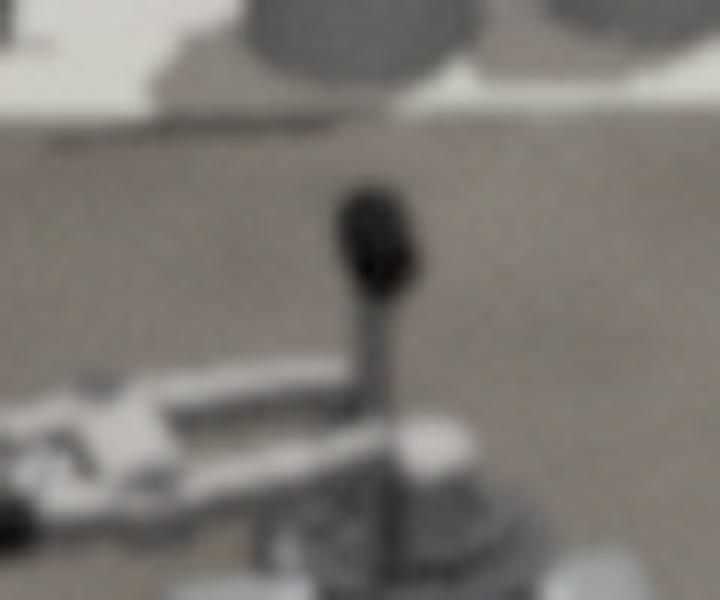

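Request:
drive_tool(moves="0 0 0.03 0 0.2;0 0 0.02 0 0.2;0 0 0 0 0.2;0 0 0 0 0.2;0 0 0 0 0.2")

```text
clock: 20.9
eef_pos: [0.4659, -0.0073, 0.0868]
eef_rot: [0.99, 0.139, -0.0, 0.0]
ft_force: [-0.9, 0.1, 0.2]
gripper_width: 0.434
```

Request:
drive_tool(moves="0 0 0.02 0 0.2;0 0 0 0 0.2;0 0 0 0 0.2;0 0 0 0 0.2;0 0 0 0 0.2")

```text
clock: 21.4
eef_pos: [0.466, -0.0072, 0.0862]
eef_rot: [0.99, 0.139, 0.0, -0.0]
ft_force: [-0.8, 0.5, 0.3]
gripper_width: 0.429
```

```bash
python3 go.py .4655 -.0085 .0877 16; python3 look.py side 150 130 130 85 6 side18;  python3 - <<'E'
from m2 import *
from scipy.spatial.transform import Rotation
P=cloud('side',np.load('pics/side18.npy'))
for v in range(184,194): print(v,[tuple((P[v,u]*1000).round().astype(int).tolist()) for u in range(241,254,2)])
# handle/pliers top height profile along pliers axis
s=arm.read_state()['eef_pos'];th=np.radians(16)
m=(P[...,2]>.118)&(P[...,2]<.145)&(P[...,0]>.47)&(P[...,0]<.57)&(abs(P[...,1]-.01)<.04)
q=P[m]; X=(q[:,:2]-s[:2])@[np.cos(th),np.sin(th)]
for a in np.arange(.03,.12,.01):
    k=(X>a)&(X<a+.01); print(round(a,2),k.sum(),np.percentile(q[k,2],[50,90]).round(4) if k.sum() else '')
v,u=np.mgrid[0:384,0:512]
g=cv2.imread('pics/side18.png').max(2); m=(u>=232)&(u<256)&(v>=158)&(v<173)&(g<60); print('lever',m.sum(),u[m].mean(),v[m].mean())
E
```

```text
clock 21.4 pos [ 0.466  -0.0072  0.0862] yaw 15.98 tilt [ 0.  0. -1.] units [-0.027  0.037 -0.049] spin -0.003 F [-0.8  0.5  0.3] w 0.429
after-spin units [-0.027  0.037 -0.049]
21.45 [ 0.4659 -0.0072  0.0862] [-0.6  1.   1. ]
184 [(570, 9, 122), (575, 11, 120), (580, 19, 115), (585, 18, 116), (590, 23, 113), (606, 198, 2), (612, 198, 1)]
185 [(571, 40, 99), (575, 12, 116), (580, 16, 114), (585, 17, 113), (590, 23, 109), (596, 37, 100), (611, 194, 0)]
186 [(570, 34, 100), (575, 11, 115), (580, 20, 109), (585, 19, 109), (590, 25, 105), (595, 32, 101), (601, 41, 94)]
187 [(570, 32, 98), (574, 10, 112), (580, 19, 106), (585, 17, 107), (590, 24, 103), (595, 30, 99), (601, 37, 94)]
188 [(570, 32, 96), (574, 11, 109), (580, 18, 104), (585, 20, 103), (590, 29, 97), (595, 21, 102), (601, 32, 94)]
189 [(570, 25, 97), (575, 13, 105), (580, 21, 99), (585, 20, 99), (590, 18, 101), (595, 17, 101), (600, 28, 94)]
190 [(570, 22, 96), (574, 10, 103), (580, 17, 99), (584, 14, 101), (589, 14, 100), (595, 19, 97), (600, 22, 95)]
191 [(570, 10, 101), (574, 12, 99), (580, 14, 98), (584, 12, 99), (589, 12, 99), (595, 17, 95), (600, 17, 95)]
192 [(570, 12, 97), (574, 8, 99), (579, 11, 97), (584, 10, 98), (589, 12, 96), (594, 13, 95), (599, 14, 94)]
193 [(570, 13, 93), (574, 9, 95), (579, 7, 96), (584, 9, 95), (589, 9, 95), (594, 11, 94), (599, 11, 93)]
0.03 47 [0.1262 0.1306]
0.04 61 [0.1288 0.132 ]
0.05 62 [0.1322 0.1339]
0.06 45 [0.1301 0.1322]
0.07 41 [0.1283 0.1315]
0.08 34 [0.1288 0.1311]
0.09 40 [0.1272 0.131 ]
0.1 23 [0.127  0.1316]
0.11 0 
lever 39 240.76923076923077 165.07692307692307
```

View pics/side18c.png

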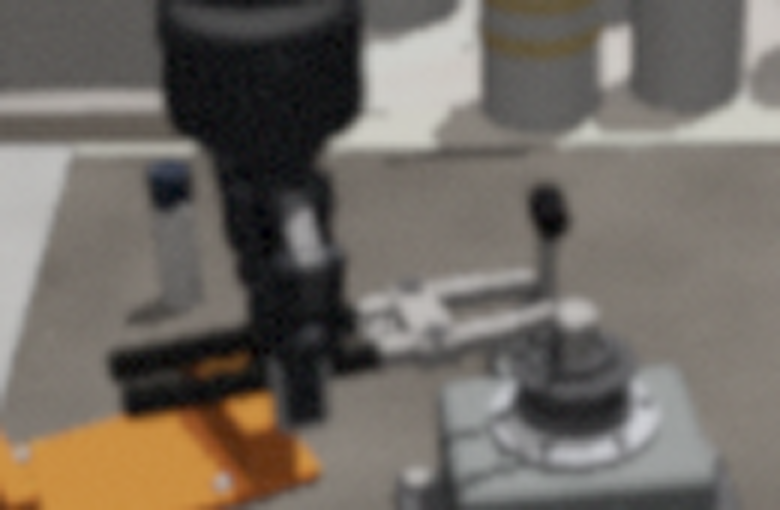

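Request:
drive_tool(moves="0 0 -0.03 0 0.2;0 0 0 0 0.2;0 0 0 0 0.2;0 0 0 0 0.2;0 0 0 0 0.2")

```text
clock: 21.95
eef_pos: [0.4659, -0.0073, 0.0871]
eef_rot: [0.99, 0.139, 0.0, 0.0]
ft_force: [0.0, -0.1, 0.0]
gripper_width: 0.431
```

```bash
python3 - <<'E'
from h import *
for i in range(4):
    im,d=arm.snapshot('side'); s=arm.read_state(); print(s['clock'],s['eef_pos'].round(4),s['ft_force'].round(2),s['wrist_torque'].round(3),s['gripper_width'])
E
```

```text
22.0 [ 0.466  -0.0073  0.0871] [-0.17  0.18 -0.84] [ 0.128 -0.167  0.024] 0.43023914190570733
22.05 [ 0.4659 -0.0073  0.0871] [0.36 0.71 0.11] [ 0.063 -0.192  0.001] 0.43427193263433594
22.1 [ 0.4659 -0.0073  0.0871] [ 0.13  0.1  -0.23] [ 0.092 -0.168  0.031] 0.43420348589418956
22.15 [ 0.4659 -0.0073  0.0871] [0.35 0.79 0.19] [ 0.05  -0.138  0.021] 0.4327552121867042
```

```bash
python3 -c "
from station import arm
print(arm.job_done())"
```

```text
the job is handed in; nothing more can be done
None
```

The job is handed in at 22.2 s on the robot clock, with the pliers still held squeezed and the ring down over the shaft on the pulley.

- **Lever:** The first pull left it about 0.06 rad off upright, so I gripped it again and corrected it. The last images put it at about 0.01 rad, with an uncertainty of roughly 0.02 rad, and its position was unchanged in the last side view.
- **Pliers:** I took them off the grey rest, not the orange look-alike, and gripped with 27 N. The opening of about 37 mm matches fully squeezed handles. I slid the ring over the shaft end with no side contact felt.
- **Ring seating:** At the end the side camera showed the ring's top at about 100 mm and the pulley face at about 94.5 mm. The wrist force showed a light contact of about 2 N. After first contact I pressed about 2 mm further and backed off about 1 mm, so the pliers may pitch by up to about 0.01 rad.

Three checks failed or disagreed:
- **Fingertip height:** The fingertips looked about 30 mm higher in the images than the reported tool point implies. My first close on the lever went above the handle, so after that I worked from the images.
- **Top camera:** The arm hid the ring from the top camera during the final fit. The last alignment rests on the side camera, plus an earlier top view of the ring taken at the rest.
- **Bystanders:** I planned the paths clear of the bottle, rack and vial and felt no unexpected contact. I did not take a final full picture to check them.

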